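# Gauge the threads of the centrifuge's new levelling screws

## Task

Two or three new levelling screws for the centrifuge lie on the bench: lay them all in the places of the grey rack, threads in the white V rests and heads on the shelf, and then blow the threads clean with a short press, right down, on the nozzle cap of the air duster. Take the pitch gauge from its stand and check each thread, in the order of the service sheet (blue head, green, orange): set the leaf down gently along the top of the thread until its teeth are fully home and it sits square on the crests, and keep it there for a second. Finish by hanging the gauge back in its stand, upright and with the leaf in the gap, and putting the screws flat in the blue parts tray, none on top of another; leave the other things on the bench alone.

Things in the scene. Friction and masses are not known exactly. Their poses are not given: they have to be found in the camera images.
- blue_head (a point): Centre of the blue square head (44 x 44 mm, 30 mm along x) of a nylon levelling screw, 110 mm long, 0.2 kg (None if absent). x runs along the screw from foot to head. Beyond the head, along -x: 72 mm of grey thread, then a black rubber foot 44 mm across, 8 mm thick. It starts lying on a flat of the head and the foot, axis 22 mm up; any of the four flats may be down.
- blue_thread (a point): Point on the blue screw's axis at mid thread, 51 mm from the head's centre along -x; same axes. Thread: plain rings, pitch 8 mm, 36 mm over the crests (18 mm from the axis), grooves 4.5 mm deep. A crest lies at this point and every 8 mm along; grooves lie 4, 12, 20 and 28 mm to either side.
- green_head (a point): Centre of the green square head (44 x 44 mm, 30 mm along x) of a nylon levelling screw, 110 mm long, 0.2 kg (None if absent). x runs along the screw from foot to head. Beyond the head, along -x: 72 mm of grey thread, then a black rubber foot 44 mm across, 8 mm thick. It starts lying on a flat of the head and the foot, axis 22 mm up; any of the four flats may be down.
- green_thread (a point): Point on the green screw's axis at mid thread, 51 mm from the head's centre along -x; same axes. Thread: plain rings, pitch 8 mm, 36 mm over the crests (18 mm from the axis), grooves 4.5 mm deep. A crest lies at this point and every 8 mm along; grooves lie 4, 12, 20 and 28 mm to either side.
- orange_head (a point): Centre of the orange square head (44 x 44 mm, 30 mm along x) of a nylon levelling screw, 110 mm long, 0.2 kg (None if absent). x runs along the screw from foot to head. Beyond the head, along -x: 72 mm of grey thread, then a black rubber foot 44 mm across, 8 mm thick. It starts lying on a flat of the head and the foot, axis 22 mm up; any of the four flats may be down.
- orange_thread (a point): Point on the orange screw's axis at mid thread, 51 mm from the head's centre along -x; same axes. Thread: plain rings, pitch 8 mm, 36 mm over the crests (18 mm from the axis), grooves 4.5 mm deep. A crest lies at this point and every 8 mm along; grooves lie 4, 12, 20 and 28 mm to either side.
- gauge_case (a point): Centre of the pitch gauge's blue case, where it is gripped: 60 mm along x, 24 mm along y, 45 mm along z (up). Below it hangs a steel leaf, 36 mm along x, 5 mm thick, 32 mm from the case's underside to the roots of its teeth. 0.14 kg, loose, hanging in its stand.
- gauge_root (a point): Middle of the leaf's tooth-root line, 54.5 mm under the case's centre, same axes. Four teeth 4 mm deep point down from it, 4 and 12 mm either side along x. Fully home, this point lies 18 mm above the screw's axis, over a crest at mid thread or 8 or 16 mm from it, x along the screw, teeth in the grooves (0.5 mm play).
- stand: Aluminium gauge stand, fixed: base 100 x 70 x 8 mm and two walls along x, 84 mm long, 12 mm thick, 12 mm apart, tops 48 mm up. The case rests across the wall tops, the leaf hanging in the gap, x along the walls. Origin under its middle, z up; the hanging gauge's root point is 16 mm above it.
- place0_head (a point): Where a head's centre lies in rack place 0 (at -y of the rack; places 90 mm apart): 52 mm up, on a flat shelf 30 mm up. x runs along the place towards the head. The grey rack is fixed, 130 x 270 mm. A white 90 degree V rest, 14 mm wide, top 46 mm up, 74 mm from here along -x, takes the thread beside the foot. The screw lies level; lay it within a few mm.
- place0_thread (a point): Where mid thread lies in rack place 0: on the axis, 52 mm up, 51 mm from the head point along -x; same axes.
- place1_head (a point): Where a head's centre lies in rack place 1 (in the middle; places 90 mm apart): 52 mm up, on a flat shelf 30 mm up. x runs along the place towards the head. The grey rack is fixed, 130 x 270 mm. A white 90 degree V rest, 14 mm wide, top 46 mm up, 74 mm from here along -x, takes the thread beside the foot. The screw lies level; lay it within a few mm.
- place1_thread (a point): Where mid thread lies in rack place 1: on the axis, 52 mm up, 51 mm from the head point along -x; same axes.
- place2_head (a point): Where a head's centre lies in rack place 2 (at +y of the rack; places 90 mm apart): 52 mm up, on a flat shelf 30 mm up. x runs along the place towards the head. The grey rack is fixed, 130 x 270 mm. A white 90 degree V rest, 14 mm wide, top 46 mm up, 74 mm from here along -x, takes the thread beside the foot. The screw lies level; lay it within a few mm.
- place2_thread (a point): Where mid thread lies in rack place 2: on the axis, 52 mm up, 51 mm from the head point along -x; same axes.
- nozzle_top (a point): Middle of the top of the white nozzle cap of the air duster, a can 52 mm across held upright in a bench bracket beside the rack, its thin red tube pointing across the rack. The cap is 27 mm across and its top stands 150 mm above the bench.
- nozzle (a joint): Travel of the sprung nozzle cap in m: 0 up, 0.006 fully down; it takes 2 N to start and 8 N to push right down, and it comes back up by itself.
- tray: Blue parts tray with a white floor, fixed to the bench: 290 mm along x, 190 mm along y, walls 28 mm high and 4 mm thick, floor 4 mm thick. Origin under its middle, z up.
- spanner: Steel spanner 170 mm long lying to the right of the stand; a bystander, loose, to be left alone. Origin under its middle.
- screwdriver: Screwdriver 180 mm long with a red handle, beyond the rack; a bystander, loose, to be left alone. Origin under its middle.
- cup: Clear specimen cup with a yellow lid, 62 mm tall, 64 mm across; a bystander, loose, to be left alone. Origin under its middle.
- mouse: Black computer mouse, 105 x 62 mm, 32 mm high; a bystander, loose, to be left alone. Origin under its middle.
- label_roll: Roll of paper labels, 84 mm across, 45 mm high; a bystander, loose, to be left alone. Origin under its middle.
- reagent: White reagent bottle with a blue cap, 56 mm across, 115 mm tall; a bystander, loose, to be left alone. Origin under its middle.
Not all that is in view belongs to the job. Leave any purple or yellow look-alike of the part that bears orange_head alone.

How it is judged:
By the outcome, as a careful person would: the job done as asked, in the order asked, and still so for the second after the job is handed in, with the robot touching nothing.
Of blue, green, orange only 2 to 3 are there at a start; the rules pass over those that are not, and their reading is None.
At some moment in a run one of blue, green, orange may be knocked a few centimetres aside while the robot is not near it.
It also fails if it takes over 210 s, if anything falls off the work surface, if the arm or the gripper's body presses on something with over 40 N, if the wrist force passes 120 N, or if a joint passes its speed limit or range.

## Robot

A 6-joint arm with a two-finger parallel gripper is mounted at the origin on the work surface. World frame = base frame: x ahead of the robot, y to its left, z up, the work surface at z = 0. Lengths are in mm, angles in rad, forces in N, time in s.
With the tool pointing down it reaches from about 350 to 775 mm from the base axis. Payload 7.3 kg.
Tool frame: the origin (TCP) lies midway between the tips of the shut fingers; the grasp point (between the pads) lies 19 mm behind it (bot.tcp_to_grasp is the distance from the TCP to the grasp point, in mm); z points along the fingers, y is the line along which they close (so a half turn about z gives the same grasp; the last joint's range is limited). The gripper opens to 92 mm and grips with 3 to 60 N. Pads are 19 mm wide; open, the fingers measure 130 mm over their backs; the gripper's body (75 mm by 190 mm) begins 47 mm behind the grasp point.
Start: joints at [1.166, 0.342, 1.524, -0, 1.275, -0.146], TCP at [134.343, 507.54, 226.741] pointing down, gripper open.
Joint ranges: [-2.53, 2.53], [-0.77, 2.02], [0.04, 2.7], [-1, 4.14], [0.28, 2.66], [-3.11, 3.11]. Speed limits (rad/s): [2.57, 2.57, 3.14, 3.14, 3.14, 3.14].

## Interface

Orientations are given as [roll, pitch, yaw] about the fixed x, y, z axes, in that order (R = Rz(yaw) Ry(pitch) Rx(roll)).
In Python, from plant import bot, viewer gives the robot as it stands. The module is installed in compiled form; this text tells all that it offers.
- The arm moves only by the shell command python3 -m handwheel 'ROWS'. ROWS is text: rows parted by semicolons, each of 7 numbers parted by spaces: the shift along the tool's x, y, z scaled (see below), then the turn, a rotation vector about the tool's x, y, z scaled (see below), then the opening, from -1 (shut) to 1 (fully open), so that 0 is half open. In form: tx ty tz rx ry rz gripper; .... A call has 1 to 8 rows; each row is the pose to reach, as a shift and turn from the pose commanded when the call began, along the tool's axes at that moment, turning the shorter way round; what a row does not reach only later rows make up. The controller multiplies each number of a shift by 10 cm and each number of a turn by pi rad. A row lasts 1/12 s, in which the tool goes at most 41.7 mm and 7.16 degrees, less where a joint would pass 70% of its speed; a pose out of reach is approached as far as the arm can. A call with a number of a shift or a turn outside -1 to 1 is refused whole. A call with a gripper value outside its range is refused whole. The fingers move at their own pace and stop on an object; the grip force is fixed at half the most. Time passes only in rows, so rows that repeat a pose let the fingers close. It gives the time, the measured TCP pose, the force, the opening and the grip force at its end, in the units of the state.
- bot.get_obs(): the state, without advancing time (a new reading comes with each control period).
- viewer.capture(name): name is "side" or "top"; returns a dict with "frame" (420x560x3 uint8, red, green, blue), "fov_y" (degrees; the focal length in pixels is half the picture's height over the tangent of half this angle, whatever the lens; pixels are square), "cx", "cy" (the principal point, pixels), "dist_coeffs" ([k1, k2, p1, p2, k3] as OpenCV has them; the pictures are not rectified), "T" (4x4, takes a point from camera to world coordinates). Camera axes: x right, y down, z forward; pixel columns grow to the right and rows downward; lengths in mm; the calibration is good to about 2 mm. A picture is of the moment at which its call begins. There is no depth.
- bot.close_job(): hands the job in; it is judged then, once.
Trained networks look in a picture, given as the dict that the camera call returned (one of the last four; its "shot" number tells which), for a name from the list of things; names that differ only in an ending like _2 or _b are one class to them, and where a whole thing is asked for, a point or a joint stands for the part that bears it (a point fixed in the world has none). Each returns a list of dicts, best first, with "score" (0 to 1); they miss things now and then, are a little off and sometimes report something else, mostly with a low value. They report only what shows in the picture. A call takes as long as a camera call. They do not tell look-alikes from the thing itself.
- viewer.recognise(target, picture): "centre" ([column, row] in pixels, amid what is visible of it).
- viewer.cut_out(target, picture): "pixels" (420x560 bool, what is visible of it) and "centre" ([column, row] in pixels, amid what is visible of it).
The state is a dict: "time": time; "joint_positions": joint angles; "dq": joint speeds; "tau": joint torques, N m; "tool_pos": TCP position; "tcp_rot": TCP orientation; "contact_force": force on the tool from outside, world axes, zero at the start; "moment": the same for the moment, N m; "grip_width": finger opening in mm; "finger_force": force on a finger pad.
Only numpy, scipy, OpenCV 4.12 (cv2) and the standard library are available. Lean on these libraries where they do the work, as an engineer would, in place of code of your own. Each camera call takes 0.05 s, during which the arm holds its last target. There are 200 camera calls.

## Working session

There is one attempt and no reset: what is moved stays moved. The work goes in short steps, Python scripts to look and compute and a shell command to move; the robot and the scene stay as the last step left them, time stands still between calls to the robot, and variables do not carry over. Pictures are saved under pics/ and viewed, at most 14 in all, crops included, and the job is handed in when it is done.

```bash
mkdir -p pics; cat > h.py <<'E'
import numpy as np,cv2
from plant import bot,viewer
from scipy.spatial.transform import Rotation as R
def K(p):
    f=210/np.tan(np.radians(p["fov_y"])/2)
    return np.array([[f,0,p["cx"]],[0,f,p["cy"]],[0,0,1.]])
def ray(p,uv):
    u=cv2.undistortPoints(np.array([[uv]],float),K(p),np.array(p["dist_coeffs"],float))[0,0]
    T=np.array(p["T"]); return T[:3,3],T[:3,:3]@np.array([u[0],u[1],1.])
def onz(p,uv,z):
    o,d=ray(p,uv); return o+d*(z-o[2])/d[2]
def proj(p,X):
    T=np.linalg.inv(np.array(p["T"])); X=np.atleast_2d(np.array(X,float))
    c=X@T[:3,:3].T+T[:3,3]
    return cv2.projectPoints(c,np.zeros(3),np.zeros(3),K(p),np.array(p["dist_coeffs"],float))[0][:,0]
def save(p,n,crop=None,s=1):
    f=p["frame"][:,:,::-1]
    if crop: x0,y0,x1,y1=crop; f=f[y0:y1,x0:x1]
    cv2.imwrite("pics/"+n,cv2.resize(f,None,fx=s,fy=s,interpolation=cv2.INTER_CUBIC))
def tri(pa,ua,pb,ub):
    o1,d1=ray(pa,ua);o2,d2=ray(pb,ub)
    A=np.stack([d1,-d2],1);t=np.linalg.lstsq(A,o2-o1,rcond=None)[0]
    a,b=o1+d1*t[0],o2+d2*t[1]; return (a+b)/2,np.linalg.norm(a-b)
E
python3 - <<'E'
from h import *
np.set_printoptions(precision=1,suppress=True)
P={n:viewer.capture(n) for n in("top","side")}
for n,p in P.items():
    save(p,n+"0.png",s=1.4); print(n,p["fov_y"],p["dist_coeffs"],np.array(p["T"])[:3])
for t in "blue_head green_head orange_head gauge_case stand place0_head place1_head place2_head nozzle_top tray".split():
    for n,p in P.items():
        try: r=viewer.recognise(t,p)
        except Exception as e: r=[];print(e)
        print(t,n,[(np.array(q["centre"]).round(1).tolist(),round(q["score"],2)) for q in r[:4]])
o=bot.get_obs();print({k:np.round(v,3) for k,v in o.items()})
E
```

```text
top 42.213003265818365 [-0.1  0.   0.   0.   0. ] [[   0.    -1.     0.1  433.4]
 [  -1.    -0.    -0.    30.8]
 [   0.    -0.1   -1.  1713.8]]
side 51.66151082932892 [0. 0. 0. 0. 0.] [[    1.     -0.1     0.1   345.2]
 [   -0.2    -0.5     0.9 -1286.8]
 [   -0.     -0.9    -0.5   868.2]]
blue_head top [([287.4, 237.9], 0.9)]
blue_head side []
green_head top [([246.6, 245.1], 0.84)]
green_head side [([253.3, 222.5], 0.89), ([289.5, 345.7], 0.44)]
orange_head top [([415.1, 293.2], 0.96), ([351.7, 284.8], 0.88), ([327.0, 247.1], 0.63), ([276.2, 188.2], 0.58)]
orange_head side [([218.7, 282.0], 0.91), ([253.9, 259.0], 0.61), ([215.3, 328.9], 0.6)]
gauge_case top [([384.2, 234.8], 0.56), ([278.0, 126.8], 0.53)]
gauge_case side [([276.3, 170.1], 0.63), ([293.2, 344.1], 0.21)]
stand top [([372.0, 236.5], 0.68), ([437.0, 240.0], 0.34)]
stand side [([275.6, 296.3], 0.84), ([302.3, 230.1], 0.48)]
place0_head top [([280.6, 188.0], 0.58), ([216.7, 140.1], 0.2)]
place0_head side [([299.1, 232.8], 0.87)]
place1_head top [([278.1, 186.7], 0.82), ([122.9, 193.9], 0.56), ([384.1, 237.5], 0.27)]
plac
[... 153 characters left out ...]
 230.0], 0.61), ([325.1, 242.1], 0.61)]
nozzle_top top [([366.5, 177.4], 0.64), ([281.1, 186.8], 0.53)]
nozzle_top side [([325.4, 242.5], 0.48)]
tray top [([188.4, 218.3], 0.72), ([284.7, 242.8], 0.54), ([279.8, 126.3], 0.51)]
tray side [([264.8, 198.4], 0.56), ([301.7, 232.9], 0.27)]
{'time': np.float64(1.1), 'joint_positions': array([ 1.2,  0.3,  1.5, -0. ,  1.3, -0.1]), 'dq': array([ 0., -0., -0., -0., -0., -0.]), 'tau': array([ -0. , -43.1, -24.4,   0.1,   0. ,  -0. ]), 'tool_pos': array([134.3, 507.5, 226.7]), 'tcp_rot': array([3.1, 0. , 2.9]), 'contact_force': array([-0.2,  0.2, -1.2]), 'moment': array([-0., -0.,  0.]), 'finger_force': np.float64(0.0), 'grip_width': np.float64(92.265)}
```

View pics/top0.png

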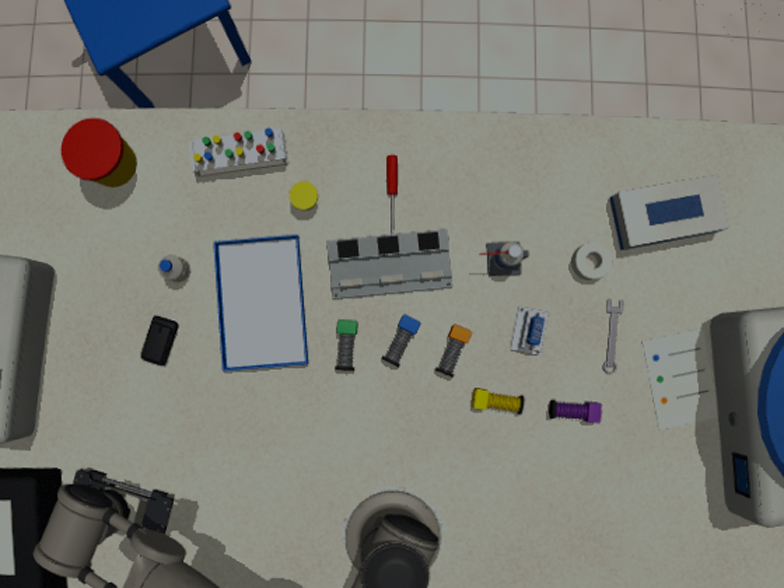

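View pics/side0.png

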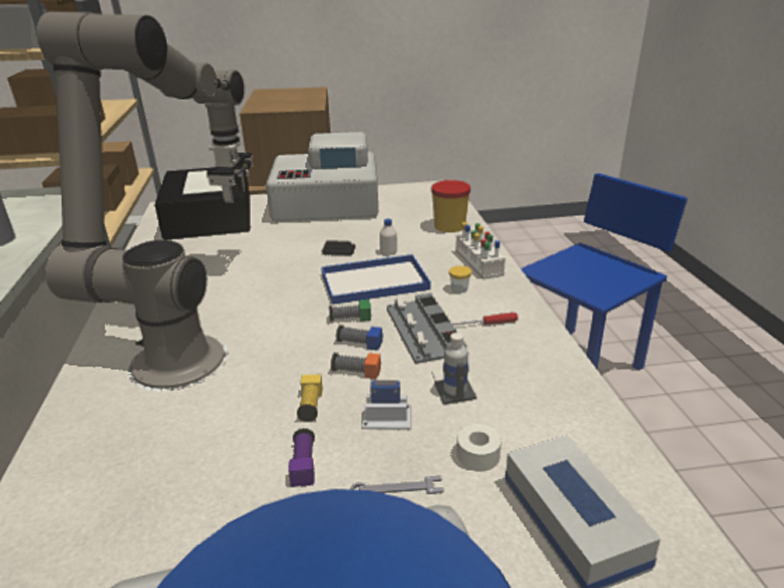

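The top view (shown at 1.4x) has green at (346,345), blue at (402,340), orange at (453,350), yellow at (498,401) and purple at (575,411). The rack is at (390,263), the duster at (512,255), the gauge and stand at (530,330) and the tray at (262,303).

Candidates for "orange", in native pixels: (327,247) orange, (352,285) yellow look-alike, (415,293) purple look-alike. I choose (327,247) and will check it in a crop.

```bash
cat >> h.py <<'E'
def hull(p,X,s):
    return cv2.convexHull(((proj(p,X)+.5)*s).astype(np.float32)).astype(np.int32)
def box(x0,x1,h,z0=None,z1=None):
    return np.array([[x,y,z] for x in(x0,x1) for y in(-h,h) for z in(-h,h)],float)
def cyl(x0,x1,r):
    a=np.linspace(0,2*np.pi,24); return np.concatenate([np.c_[0*a+x,r*np.cos(a),r*np.sin(a)] for x in(x0,x1)])
PARTS=[box(-15,15,22),cyl(-87,-15,17.),cyl(-95,-87,22)]
def render(p,parts,x,y,z,yaw,s=6):
    im=np.zeros((420*s,560*s),np.uint8); c,sn=np.cos(yaw),np.sin(yaw); M=np.array([[c,-sn,0],[sn,c,0],[0,0,1]])
    for q in parts: cv2.fillConvexPoly(im,hull(p,q@M.T+[x,y,z],s),255)
    return cv2.resize(im,(560,420),interpolation=cv2.INTER_AREA)/255.
from scipy.optimize import minimize
def hue(p,lo,hi,smin=110,vmin=30):
    h=cv2.cvtColor(p["frame"],cv2.COLOR_RGB2HSV); return (h[:,:,0]>=lo)&(h[:,:,0]<=hi)&(h[:,:,1]>=smin)&(h[:,:,2]>=vmin)
HUES=dict(blue=(100,115),green=(55,85),orange=(6,19))
def screw(p,mask,g,z=22):
    "fit whole screw: mask bool; g=(x,y,yaw) guess of head centre"
    f=lambda v:np.abs(render(p,PARTS,v[0],v[1],z,v[2],3)-mask).sum()
    r=minimize(f,g,method="Nelder-Mead",options=dict(initial_simplex=np.array(g)+np.array([[0,0,0],[6,0,0],[0,6,0],[0,0,.1]]),xatol=.1,fatol=.05,maxiter=120))
    return r.x,r.fun
E
python3 - <<'E'
from h import *
np.set_printoptions(precision=2,suppress=True)
p=viewer.capture("top"); save(p,"c1.png",(225,155,425,305),4)
for c,uv in dict(blue=(287,238),green=(247,245),orange=(327,247)).items():
    q=min(viewer.cut_out(c+"_head",p),key=lambda q:np.hypot(*(np.array(q["centre"])-uv)),default=None)
    m=q["pixels"]; hm=hue(p,*HUES[c])
    ys,xs=np.nonzero(hm&(np.hypot(*(np.indices(hm.shape)-np.array(uv[::-1])[:,None,None]))<25))
    h=onz(p,(xs.mean(),ys.mean()),30); ys,xs=np.nonzero(m); mm=onz(p,(xs.mean(),ys.mean()),25)
    yaw=np.arctan2(*(h-mm)[[1,0]]); r,f=screw(p,m,[h[0],h[1],yaw])
    print(c,q["centre"],m.sum(),h,yaw,"fit",r,f)
E
```

```text
blue [287.0, 237.5] 452 [474.28 -30.93  30.  ] -0.4700662111666719 fit [475.45 -30.61  -0.44] 29.231372549019607
green [250.1, 243.8] 404 [466.23 106.43  30.  ] -0.045211176271347554 fit [467.81 106.96  -0.06] 57.564705882352946
orange [326.0, 248.8] 445 [ 455.18 -143.71   30.  ] -0.3711748151256177 fit [ 456.5  -144.38   -0.36] 34.317647058823525
```

View pics/c1.png

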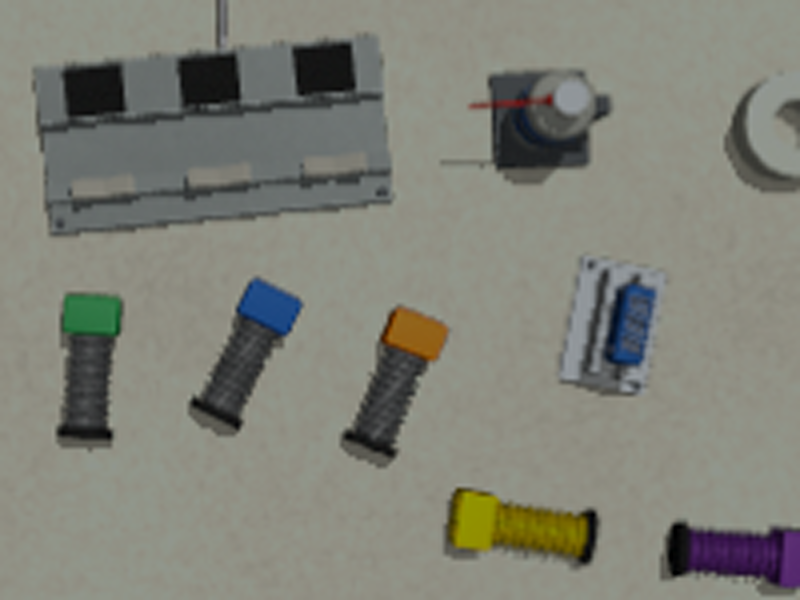

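The crop confirms the orange screw at crop (410,330); yellow (520,525) and purple (735,550) are the look-alikes. The black pads mark the head places, and the white V's are in front of them. Next I'll measure the fixtures.

```bash
cat >> h.py <<'E'
def plan(*W):
    "waypoints (x,y,z,yaw[,label]); prints shift/turn per leg in command units, from the measured pose"
    o=bot.get_obs(); c=np.array(o["tool_pos"],float); r=o["tcp_rot"]; y0=r[2]
    print("now",c.round(1),np.round(r,3),"t",o["time"],"w",o["grip_width"])
    Rm=R.from_euler("xyz",r)
    for w in W:
        Rt=R.from_euler("xyz",[np.pi,0,w[3]])
        d=Rm.inv().apply(np.array(w[:3])-c)/100; t=(Rm.inv()*Rt).as_rotvec()/np.pi
        print(w,"->",d.round(3),t.round(4)); c=np.array(w[:3],float);Rm=Rt
E
python3 - <<'E'
from h import *
np.set_printoptions(precision=2,suppress=True)
p=viewer.capture("top"); s=viewer.capture("side")
g=cv2.cvtColor(p["frame"],cv2.COLOR_RGB2GRAY)
def blobs(m,x0,y0,x1,y1,amin):
    k=np.zeros_like(m,np.uint8);k[y0:y1,x0:x1]=m[y0:y1,x0:x1]
    n,l,st,c=cv2.connectedComponentsWithStats(k); return [(c[i],st[i,4],l==i) for i in range(1,n) if st[i,4]>=amin]
pads=[onz(p,c,30) for c,a,_ in sorted(blobs(g<60,235,160,320,190,60),key=lambda b:b[0][0])]
print("pads (place2,1,0)",np.array(pads))
hs=cv2.cvtColor(p["frame"],cv2.COLOR_RGB2HSV)
f=p["frame"].astype(int); warm=(f[:,:,0]-f[:,:,2]>4)&(f[:,:,0]>120)
vs=[(onz(p,c,46),a) for c,a,_ in sorted(blobs(warm,238,190,320,206,15),key=lambda b:b[0][0])]
print("V",vs)
for c,a,m in blobs(hue(p,100,115),375,222,392,250,20):
    r=cv2.minAreaRect(np.argwhere(m)[:,::-1].astype(np.float32)); print("case",c,a,r, onz(p,c,93))
    q=cv2.boxPoints(r); w=[onz(p,u,93)[:2] for u in q]; print(np.array(w))
for t,z in(("stand",8),("tray",15),("gauge_case",70)):
    for q in viewer.cut_out(t,p)[:2]:
        m=q["pixels"]; r=cv2.minAreaRect(np.argwhere(m)[:,::-1].astype(np.float32)); print(t,q["score"],q["centre"],m.sum(),"\n",np.array([onz(p,u,z)[:2] for u in cv2.boxPoints(r)]),onz(p,r[0],z))
# nozzle
print("nozzle top guess",onz(p,(225+571/4,155+97/4),150), "side px there",proj(s,onz(p,(225+571/4,155+97/4),150)))
save(s,"c2.png",(225,215,355,315),6)
plan()
E
```

```text
pads (place2,1,0) [[636.12 104.96  30.  ]
 [646.88  13.64  30.  ]
 [659.77 -71.96  30.  ]]
V [(array([565.22,  98.95,  46.  ]), np.int32(58)), (array([575.53,   9.9 ,  46.  ]), np.int32(56)), (array([586.17, -79.75,  46.  ]), np.int32(58))]
case [381.14 235.92] 117 ((381.9680480957031, 235.67599487304688), (9.12315845489502, 19.766841888427734), 10.30484676361084) [ 462.79 -297.04   93.  ]
[[ 436.67 -280.66]
 [ 495.12 -291.2 ]
 [ 490.53 -318.58]
 [ 432.03 -307.95]]
stand 0.6 [371.6, 236.9] 490 
 [[ 420.4  -259.79]
 [ 520.94 -276.99]
 [ 510.02 -345.62]
 [ 409.27 -328.11]] [ 465.08 -302.51    8.  ]
tray 0.73 [187.7, 215.1] 5742 
 [[659.62 417.33]
 [678.84 220.38]
 [382.1  188.7 ]
 [362.1  383.19]] [519.85 301.63  15.  ]
tray 0.64 [279.2, 187.0] 3636 
 [[ 666.5   155.6 ]
 [ 691.65 -118.19]
 [ 556.02 -129.37]
 [ 531.51  142.74]] [611.12  12.91  15.  ]
gauge_case 0.73 [386.1, 233.9] 139 
 [[ 439.25 -287.62]
 [ 493.12 -296.52]
 [ 489.37 -321.09]
 [ 435.46 -312.13]] [ 464.28 -304.31   70.  ]
nozzle top guess [ 626.19 -245.97  150.  ] side px there [[324.35 239.98]]
now [134.3 507.5 226.7] [3.14 0.   2.88] t 1.55 w 91.73544548249671
```

View pics/c2.png

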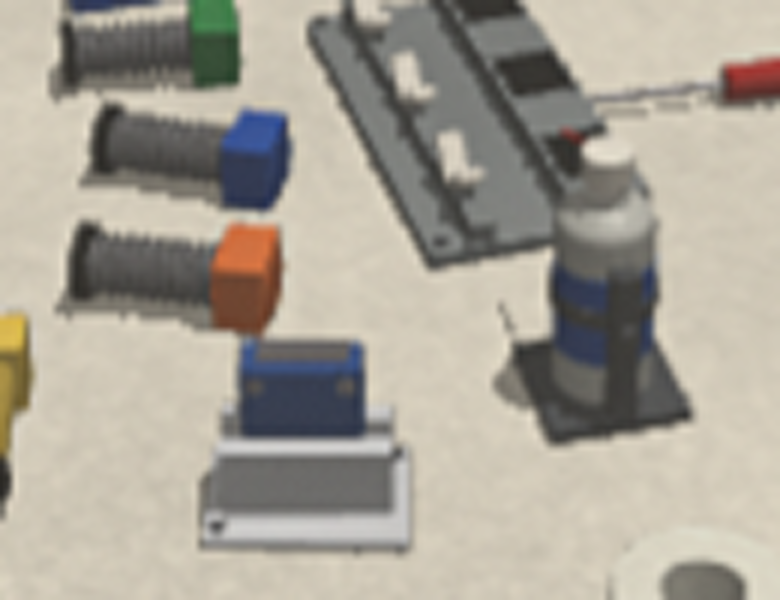

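```bash
python3 - <<'E'
from h import *
Y=np.pi-.06
plan((220,410,226,Y),(310,320,226,Y),(390,220,226,Y),(468,125,200,Y),(467.8,107,104,Y),(467.8,107,4,Y))
E
```

```text
now [134.3 507.5 226.7] [3.141 0.    2.883] t 1.55 w 91.73544548249671
(220, 410, 226, 3.081592653589793) -> [-1.078 -0.724  0.007] [ 0.      0.     -0.0633]
(310, 320, 226, 3.081592653589793) -> [-0.952 -0.844 -0.   ] [0. 0. 0.]
(390, 220, 226, 3.081592653589793) -> [-0.859 -0.95  -0.   ] [0. 0. 0.]
(468, 125, 200, 3.081592653589793) -> [-0.836 -0.902  0.26 ] [0. 0. 0.]
(467.8, 107, 104, 3.081592653589793) -> [-0.009 -0.18   0.96 ] [0. 0. 0.]
(467.8, 107, 4, 3.081592653589793) -> [ 0. -0.  1.] [0. 0. 0.]
```

```bash
H="python3 -m handwheel"
$H '-.98 -.72 0 0 0 -.0633 1;-.98 -.72 0 0 0 -.0633 1;-.98 -.72 0 0 0 -.0633 1;-.98 -.72 0 0 0 -.0633 1'
$H '-.95 -.84 0 0 0 0 1;-.95 -.84 0 0 0 0 1;-.95 -.84 0 0 0 0 1;-.95 -.84 0 0 0 0 1'
$H '-.95 -.95 0 0 0 0 1;-.95 -.95 0 0 0 0 1;-.95 -.95 0 0 0 0 1;-.95 -.95 0 0 0 0 1'
$H '-.84 -.9 .26 0 0 0 1;-.84 -.9 .26 0 0 0 1;-.84 -.9 .26 0 0 0 1;-.84 -.9 .26 0 0 0 1;-.84 -.9 .26 0 0 0 1'
python3 - <<'E'
from h import *
Y=np.pi-.06
plan((467.8,107,104,Y),(467.8,107,4,Y))
E
```

```text
time: 1.88
tool_pos: [213.9, 408.5, 226.7]
tcp_rot: [-3.139, 0.001, 3.078]
contact_force: [0.1, 1.9, 0.6]
grip_width: 91.8
finger_force: 0.0
time: 2.22
tool_pos: [304.6, 319.6, 226.9]
tcp_rot: [-3.14, 0.002, 3.076]
contact_force: [0.1, 0.7, 0.1]
grip_width: 91.9
finger_force: 0.0
time: 2.55
tool_pos: [392.7, 219.7, 226.9]
tcp_rot: [-3.141, 0.002, 3.078]
contact_force: [0.1, 0.5, 1.3]
grip_width: 91.7
finger_force: 0.0
time: 2.97
tool_pos: [468.5, 127.1, 200.0]
tcp_rot: [3.141, -0.002, 3.078]
contact_force: [0.3, 0.3, 0.1]
grip_width: 91.7
finger_force: 0.0
now [468.5 127.1 200. ] [ 3.141e+00 -2.000e-03  3.078e+00] t 2.9667 w 91.69658747246574
(467.8, 107, 104, 3.081592653589793) -> [-0.008 -0.201  0.959] [ 0.     -0.0005 -0.0012]
(467.8, 107, 4, 3.081592653589793) -> [ 0. -0.  1.] [0. 0. 0.]
```

```bash
H="python3 -m handwheel"
$H '0 -.2 .96 0 0 0 1;0 -.2 .96 0 0 0 1;0 -.2 .96 0 0 0 1;0 -.2 .96 0 0 0 1'
$H '0 0 .4 0 0 0 1;0 0 .8 0 0 0 1;0 0 1 0 0 0 1;0 0 1 0 0 0 1;0 0 1 0 0 0 1'
$H '0 0 0 0 0 0 -1;0 0 0 0 0 0 -1;0 0 0 0 0 0 -1;0 0 0 0 0 0 -1;0 0 0 0 0 0 -1;0 0 0 0 0 0 -1;0 0 0 0 0 0 -1;0 0 0 0 0 0 -1'
$H '0 0 -.2 0 0 0 -1;0 0 -.5 0 0 0 -1;0 0 -1 0 0 0 -1;0 0 -1 0 0 0 -1'
python3 - <<'E'
from h import *
p=viewer.capture("side"); save(p,"g1.png",(190,160,330,260),5)
Y=np.pi+.117
plan((550,107,110,Y),(638,106.4,104,Y),(638,106.4,36,Y))
E
```

```text
time: 3.3
tool_pos: [463.5, 109.0, 101.8]
tcp_rot: [-3.141, -0.008, 3.082]
contact_force: [-0.5, -0.9, 0.2]
grip_width: 91.7
finger_force: 0.0
time: 3.72
tool_pos: [467.1, 109.2, 5.6]
tcp_rot: [3.141, 0.0, 3.083]
contact_force: [0.8, -0.5, 1.3]
grip_width: 92.0
finger_force: 0.0
time: 4.38
tool_pos: [466.9, 107.9, 4.8]
tcp_rot: [3.142, 0.0, 3.081]
contact_force: [0.1, -0.7, 1.8]
grip_width: 43.7
finger_force: 29.9
time: 4.72
tool_pos: [469.4, 108.2, 109.5]
tcp_rot: [3.141, 0.007, 3.082]
contact_force: [2.1, 0.2, -2.0]
grip_width: 44.4
finger_force: 29.9
now [469.5 108.2 108.9] [3.141 0.008 3.082] t 4.7667 w 43.76327877922463
(550, 107, 110, 3.258592653589793) -> [-0.805  0.037 -0.005] [ 0.0001  0.0026 -0.0563]
(638, 106.4, 104, 3.258592653589793) -> [-0.873 -0.109  0.06 ] [0. 0. 0.]
(638, 106.4, 36, 3.258592653589793) -> [ 0.   -0.    0.68] [0. 0. 0.]
```

View pics/g1.png

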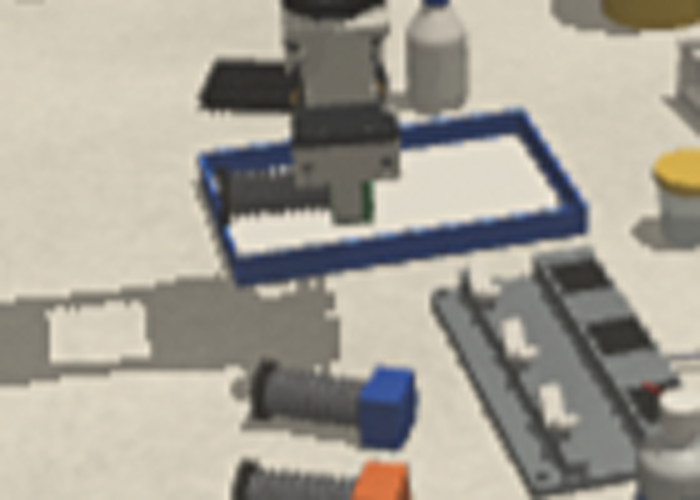

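The green screw is held level and centred: fingers at crop (350,180) with the head around them. Now I'll place it in place 2.

```bash
H="python3 -m handwheel"
$H '-.8 .04 0 0 0 -.056 -1;-.8 .04 0 0 0 -.056 -1;-.8 .04 0 0 0 -.056 -1;-.8 .04 0 0 0 -.056 -1'
$H '-.87 -.11 .06 0 0 0 -1;-.87 -.11 .06 0 0 0 -1;-.87 -.11 .06 0 0 0 -1;-.87 -.11 .06 0 0 0 -1;-.87 -.11 .06 0 0 0 -1;-.87 -.11 .06 0 0 0 -1;-.87 -.11 .06 0 0 0 -1'
python3 - <<'E'
from h import *
Y=np.pi+.117
plan((638,106.4,60,Y),(638,106.4,35,Y))
E
```

```text
time: 5.1
tool_pos: [547.4, 106.8, 102.5]
tcp_rot: [3.141, -0.002, -3.027]
contact_force: [-0.2, 0.8, -2.8]
grip_width: 44.4
finger_force: 29.9
time: 5.68
tool_pos: [633.2, 106.5, 98.7]
tcp_rot: [3.141, -0.001, -3.025]
contact_force: [0.3, -1.0, -1.8]
grip_width: 43.7
finger_force: 29.9
now [633.2 106.5  98.7] [ 3.141e+00 -1.000e-03 -3.025e+00] t 5.6833 w 43.68915902270762
(638, 106.4, 60, 3.258592653589793) -> [-0.048 -0.007  0.387] [ 0.0001 -0.0004 -0.0003]
(638, 106.4, 35, 3.258592653589793) -> [ 0.   -0.    0.25] [0. 0. 0.]
```

```bash
H="python3 -m handwheel"
$H '-.05 0 .2 0 0 0 -1;-.05 0 .38 0 0 0 -1;-.05 0 .48 0 0 0 -1;-.05 0 .55 0 0 0 -1;-.05 0 .6 0 0 0 -1;-.05 0 .63 0 0 0 -1;-.05 0 .63 0 0 0 -1'
python3 - <<'E'
from h import *
Y=np.pi+.117
plan((638,106.4,35,Y))
p=viewer.capture("side"); save(p,"g2.png",(215,170,345,270),6)
E
```

```text
time: 6.27
tool_pos: [639.5, 107.3, 36.1]
tcp_rot: [3.141, 0.0, -3.026]
contact_force: [-1.4, 1.9, -2.0]
grip_width: 43.8
finger_force: 30.0
now [639.5 107.3  36.1] [ 3.141  0.    -3.026] t 6.2667 w 43.83858849263757
(638, 106.4, 35, 3.258592653589793) -> [ 0.016 -0.007  0.011] [ 0.0002  0.0001 -0.0004]
```

View pics/g2.png

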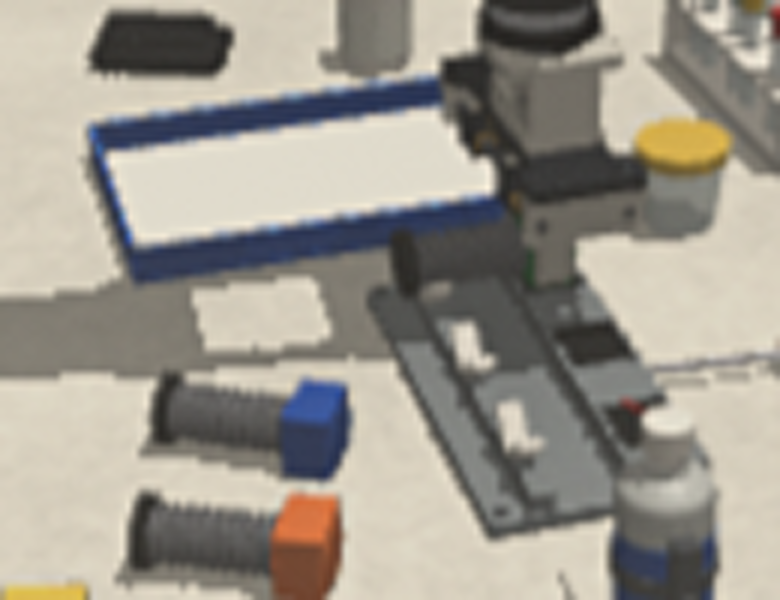

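The thread sits over the V at crop (435,285) and the head is on the shelf. I'll release it and go for blue.

```bash
H="python3 -m handwheel"
$H '.005 0 .015 0 0 0 -1;.005 0 .015 0 0 0 -1;.005 0 .015 0 0 0 -1'
$H '0 0 0 0 0 0 .3;0 0 0 0 0 0 .3;0 0 0 0 0 0 .3;0 0 0 0 0 0 .3'
$H '0 0 -.3 0 0 0 .3;0 0 -.6 0 0 0 .3;0 0 -1 0 0 0 .3;0 0 -1 0 0 0 .3'
python3 - <<'E'
from h import *
np.set_printoptions(precision=3,suppress=True)
p=viewer.capture("top"); m=hue(p,*HUES["green"]); uv=proj(p,[638,106,74])[0]
ys,xs=np.nonzero(m&(np.hypot(*(np.indices(m.shape)-uv[::-1][:,None,None]))<20)); print(len(xs), len(xs) and onz(p,(xs.mean(),ys.mean()),66))
for c,g in dict(blue=(475.45,-30.6,-.44),orange=(456.5,-144.4,-.36)).items():
    for q in viewer.cut_out(c+"_head",p):
        if np.hypot(*(np.array(q["centre"])-proj(p,[g[0]-40,g[1],20])[0]))<20: print(c,screw(p,q["pixels"],g))
Y=np.pi-.43
plan((580,60,135,Y),(500,-20,135,Y),(475,-30.6,100,Y),(475,-30.6,4,Y))
E
```

```text
time: 6.57
tool_pos: [639.9, 107.2, 35.4]
tcp_rot: [3.141, 0.002, -3.026]
contact_force: [-0.1, 3.0, 4.2]
grip_width: 44.0
finger_force: 30.0
time: 6.9
tool_pos: [639.0, 106.6, 34.0]
tcp_rot: [-3.141, -0.0, -3.026]
contact_force: [-0.1, -0.1, -0.0]
grip_width: 59.3
finger_force: 0.0
time: 7.23
tool_pos: [643.1, 106.9, 142.5]
tcp_rot: [-3.141, 0.013, -3.026]
contact_force: [2.1, 0.2, 1.4]
grip_width: 59.5
finger_force: 0.0
15 [625.336 102.193  66.   ]
blue (array([475.919, -31.615,  -0.437]), np.float64(56.44313725490196))
orange (array([ 456.509, -144.152,   -0.357]), np.float64(46.20392156862745))
now [639.  106.7 134.3] [-3.142  0.    -3.026] t 7.3833 w 59.77508761138496
(580, 60, 135, 2.711592653589793) -> [ 0.64  -0.396 -0.007] [0.    0.    0.174]
(500, -20, 135, 2.711592653589793) -> [ 0.394 -1.061 -0.   ] [0. 0. 0.]
(475, -30.6, 100, 2.711592653589793) -> [ 0.183 -0.201  0.35 ] [0. 0. 0.]
(475, -30.6, 4, 2.711592653589793) -> [ 0.   -0.    0.96] [0. 0. 0.]
```

```bash
H="python3 -m handwheel"
$H '.64 -.4 0 0 0 .174 1;.64 -.4 0 0 0 .174 1;.64 -.4 0 0 0 .174 1;.64 -.4 0 0 0 .174 1;.64 -.4 0 0 0 .174 1;.64 -.4 0 0 0 .174 1'
$H '.39 -.98 0 0 0 0 1;.39 -.98 0 0 0 0 1;.39 -.98 0 0 0 0 1;.39 -.98 0 0 0 0 1'
$H '.18 -.28 .35 0 0 0 1;.18 -.28 .35 0 0 0 1;.18 -.28 .35 0 0 0 1;.18 -.28 .35 0 0 0 1'
python3 - <<'E'
from h import *
np.set_printoptions(precision=3,suppress=True)
Y=np.pi-.437
plan((475.5,-31,4,Y))
p=viewer.capture("top")
for c,z,uv in (("green",66,proj(p,[638,106,66])[0]),("blue",35,proj(p,[475,-31,40])[0])):
    m=hue(p,*HUES[c]); ys,xs=np.nonzero(m&(np.hypot(*(np.indices(m.shape)-uv[::-1][:,None,None]))<20)); print(c,len(xs),len(xs) and onz(p,(xs.mean(),ys.mean()),z))
    for q in viewer.cut_out(c+"_head",p)[:2]: print(c,q["score"],q["centre"],uv)
E
```

```text
time: 7.88
tool_pos: [579.0, 59.4, 132.5]
tcp_rot: [-3.14, -0.003, 2.709]
contact_force: [-0.7, 0.1, -0.6]
grip_width: 91.0
finger_force: 0.0
time: 8.22
tool_pos: [499.9, -15.1, 132.9]
tcp_rot: [-3.139, -0.005, 2.711]
contact_force: [0.8, -0.5, 1.2]
grip_width: 91.8
finger_force: 0.0
time: 8.55
tool_pos: [476.4, -30.8, 99.0]
tcp_rot: [3.141, -0.001, 2.711]
contact_force: [0.5, -0.1, -0.4]
grip_width: 91.7
finger_force: 0.0
now [476.4 -30.8  99. ] [ 3.141 -0.001  2.711] t 8.55 w 91.6706461379111
(475.5, -31, 4, 2.7045926535897933) -> [ 0.006 -0.006  0.95 ] [ 0.    -0.     0.002]
green 151 [639.035 106.244  66.   ]
green 0.96 [248.6, 189.9] [248.027 176.855]
blue 0 0
blue 0.6 [280.5, 246.5] [292.003 231.203]
```

```bash
H="python3 -m handwheel"
$H '0 0 .4 0 0 0 1;0 0 .75 0 0 0 1;0 0 .95 0 0 0 1;0 0 .95 0 0 0 1;0 0 .95 0 0 0 1'
$H '0 0 0 0 0 0 -1;0 0 0 0 0 0 -1;0 0 0 0 0 0 -1;0 0 0 0 0 0 -1;0 0 0 0 0 0 -1;0 0 0 0 0 0 -1;0 0 0 0 0 0 -1;0 0 0 0 0 0 -1'
$H '0 0 -.2 0 0 0 -1;0 0 -.5 0 0 0 -1;0 0 -1 0 0 0 -1;0 0 -1 0 0 0 -1;0 0 -1 0 0 0 -1'
python3 - <<'E'
from h import *
Y=np.pi+.117
plan((560,-10,110,Y),(648.5,17,104,Y),(648.5,17,35,Y))
E
```

```text
time: 9.12
tool_pos: [476.4, -30.6, 3.8]
tcp_rot: [3.142, -0.001, 2.712]
contact_force: [0.7, -0.2, -0.4]
grip_width: 91.9
finger_force: 0.0
time: 9.78
tool_pos: [476.0, -31.0, 4.3]
tcp_rot: [3.141, 0.001, 2.711]
contact_force: [-0.2, -0.5, 1.8]
grip_width: 44.2
finger_force: 29.6
time: 10.2
tool_pos: [477.6, -31.4, 106.8]
tcp_rot: [3.14, 0.006, 2.711]
contact_force: [0.7, -1.0, -2.7]
grip_width: 44.1
finger_force: 29.6
now [477.6 -31.4 106.8] [3.14  0.006 2.711] t 10.2 w 44.131385270298196
(560, -10, 110, 3.258592653589793) -> [-0.66   0.539 -0.027] [-1.000e-04  2.000e-03 -1.743e-01]
(648.5, 17, 104, 3.258592653589793) -> [-0.91   0.165  0.06 ] [0. 0. 0.]
(648.5, 17, 35, 3.258592653589793) -> [ 0.   -0.    0.69] [0. 0. 0.]
```

```bash
H="python3 -m handwheel"
$H '-.66 .54 -.03 0 0 -.1743 -1;-.66 .54 -.03 0 0 -.1743 -1;-.66 .54 -.03 0 0 -.1743 -1;-.66 .54 -.03 0 0 -.1743 -1;-.66 .54 -.03 0 0 -.1743 -1;-.66 .54 -.03 0 0 -.1743 -1'
$H '-.9 .17 .06 0 0 0 -1;-.9 .17 .06 0 0 0 -1;-.9 .17 .06 0 0 0 -1;-.9 .17 .06 0 0 0 -1;-.9 .17 .06 0 0 0 -1;-.9 .17 .06 0 0 0 -1'
python3 - <<'E'
from h import *
Y=np.pi+.117
plan((648.5,17,35,Y))
E
```

```text
time: 10.7
tool_pos: [557.1, -9.2, 104.6]
tcp_rot: [3.14, -0.004, -3.023]
contact_force: [-1.2, 0.1, -3.0]
grip_width: 44.5
finger_force: 29.6
time: 11.2
tool_pos: [644.1, 17.7, 100.0]
tcp_rot: [3.141, -0.003, -3.026]
contact_force: [-0.3, 0.7, -3.3]
grip_width: 44.3
finger_force: 29.6
now [644.1  17.7 100. ] [ 3.141e+00 -3.000e-03 -3.026e+00] t 11.2 w 44.34044958033699
(648.5, 17, 35, 3.258592653589793) -> [-0.045 -0.012  0.65 ] [ 0.0002 -0.001  -0.0004]
```

```bash
H="python3 -m handwheel"
$H '-.025 -.01 .2 0 0 0 -1;-.025 -.01 .38 0 0 0 -1;-.025 -.01 .5 0 0 0 -1;-.025 -.01 .57 0 0 0 -1;-.025 -.01 .62 0 0 0 -1;-.025 -.01 .65 0 0 0 -1;-.025 -.01 .65 0 0 0 -1'
$H '0 0 .01 0 0 0 -1;0 0 .01 0 0 0 -1;0 0 .01 0 0 0 .3;0 0 .01 0 0 0 .3;0 0 .01 0 0 0 .3;0 0 .01 0 0 0 .3;0 0 0 0 0 0 .3'
$H '0 0 -.3 0 0 0 .3;0 0 -.6 0 0 0 .3;0 0 -1 0 0 0 .3;0 0 -1 0 0 0 .3'
python3 - <<'E'
from h import *
Y=np.pi-.357
plan((560,-60,135,Y),(480,-135,120,Y),(456.5,-144.2,100,Y),(456.5,-144.2,4,Y))
E
```

```text
time: 11.78
tool_pos: [648.2, 17.1, 36.2]
tcp_rot: [3.142, -0.0, -3.025]
contact_force: [-0.1, 0.4, -1.9]
grip_width: 44.5
finger_force: 29.6
time: 12.37
tool_pos: [648.3, 17.2, 36.3]
tcp_rot: [3.142, 0.0, -3.025]
contact_force: [-0.6, -0.1, 0.1]
grip_width: 59.5
finger_force: 0.0
time: 12.7
tool_pos: [652.3, 16.9, 144.9]
tcp_rot: [-3.139, 0.014, -3.025]
contact_force: [0.8, 0.0, 0.9]
grip_width: 59.6
finger_force: 0.0
now [652.3  16.9 144.9] [-3.139  0.014 -3.025] t 12.7 w 59.64702064756226
(560, -60, 135, 2.784592653589793) -> [ 1.008 -0.656  0.087] [1.000e-04 4.500e-03 1.509e-01]
(480, -135, 120, 2.784592653589793) -> [ 0.487 -0.982  0.15 ] [0. 0. 0.]
(456.5, -144.2, 100, 2.784592653589793) -> [ 0.188 -0.168  0.2  ] [0. 0. 0.]
(456.5, -144.2, 4, 2.784592653589793) -> [ 0.   -0.    0.96] [0. 0. 0.]
```

```bash
H="python3 -m handwheel"
$H '.98 -.66 .05 0 0 .151 1;.98 -.66 .05 0 0 .151 1;.98 -.66 .05 0 0 .151 1;.98 -.66 .05 0 0 .151 1;.98 -.66 .05 0 0 .151 1'
$H '.48 -.98 .15 0 0 0 1;.48 -.98 .15 0 0 0 1;.48 -.98 .15 0 0 0 1;.48 -.98 .15 0 0 0 1'
$H '.19 -.17 .2 0 0 0 1;.19 -.17 .2 0 0 0 1;.19 -.17 .2 0 0 0 1;.19 -.17 .2 0 0 0 1'
python3 - <<'E'
from h import *
np.set_printoptions(precision=3,suppress=True)
Y=np.pi-.357
plan((456.5,-144.2,4,Y))
p=viewer.capture("top")
for c,z,X in (("green",66,[638,106,66]),("blue",66,[648,17,66]),("orange",35,[456,-144,40])):
    uv=proj(p,X)[0]; m=hue(p,*HUES[c]); ys,xs=np.nonzero(m&(np.hypot(*(np.indices(m.shape)-uv[::-1][:,None,None]))<12)); print(c,len(xs),len(xs) and onz(p,(xs.mean(),ys.mean()),z))
E
```

```text
time: 13.12
tool_pos: [557.7, -61.0, 131.7]
tcp_rot: [3.141, 0.0, 2.778]
contact_force: [0.9, 0.2, -0.1]
grip_width: 88.2
finger_force: 0.0
time: 13.45
tool_pos: [476.9, -136.7, 115.6]
tcp_rot: [-3.141, -0.002, 2.786]
contact_force: [-0.4, -0.7, 0.0]
grip_width: 92.1
finger_force: 0.0
time: 13.78
tool_pos: [457.3, -144.0, 96.8]
tcp_rot: [3.141, 0.002, 2.786]
contact_force: [-0.0, 0.0, 0.3]
grip_width: 91.7
finger_force: 0.0
now [ 457.3 -144.    96.8] [3.141 0.002 2.786] t 13.7833 w 91.66902142330835
(456.5, -144.2, 4, 2.784592653589793) -> [ 0.009 -0.005  0.928] [0.    0.001 0.001]
green 150 [638.92  106.365  66.   ]
blue 156 [646.417  16.124  66.   ]
orange 0 0
```

```bash
H="python3 -m handwheel"
$H '0 0 .4 0 0 0 1;0 0 .75 0 0 0 1;0 0 .93 0 0 0 1;0 0 .93 0 0 0 1;0 0 .93 0 0 0 1'
$H '0 0 0 0 0 0 -1;0 0 0 0 0 0 -1;0 0 0 0 0 0 -1;0 0 0 0 0 0 -1;0 0 0 0 0 0 -1;0 0 0 0 0 0 -1;0 0 0 0 0 0 -1;0 0 0 0 0 0 -1'
$H '0 0 -.2 0 0 0 -1;0 0 -.5 0 0 0 -1;0 0 -1 0 0 0 -1;0 0 -1 0 0 0 -1;0 0 -1 0 0 0 -1'
python3 - <<'E'
from h import *
Y=np.pi+.117
plan((560,-110,110,Y),(659,-72.4,104,Y),(659,-72.4,35,Y))
E
```

```text
time: 14.25
tool_pos: [457.0, -143.8, 2.9]
tcp_rot: [3.141, 0.001, 2.786]
contact_force: [0.8, -1.0, -1.2]
grip_width: 91.9
finger_force: 0.0
time: 14.92
tool_pos: [455.8, -144.1, 3.3]
tcp_rot: [3.141, 0.0, 2.784]
contact_force: [0.5, 0.8, 1.5]
grip_width: 44.2
finger_force: 29.7
time: 15.33
tool_pos: [457.3, -144.9, 105.8]
tcp_rot: [-3.141, 0.006, 2.784]
contact_force: [-0.0, -0.2, -1.9]
grip_width: 44.1
finger_force: 29.7
now [ 457.3 -144.9  105.8] [-3.141  0.006  2.784] t 15.3333 w 44.133291297238834
(560, -110, 110, 3.258592653589793) -> [-0.84   0.686 -0.037] [-0.0007  0.0019 -0.151 ]
(659, -72.4, 104, 3.258592653589793) -> [-1.027  0.258  0.06 ] [0. 0. 0.]
(659, -72.4, 35, 3.258592653589793) -> [ 0.   -0.    0.69] [0. 0. 0.]
```

```bash
H="python3 -m handwheel"
$H '-.86 .68 -.04 0 0 -.151 -1;-.86 .68 -.04 0 0 -.151 -1;-.86 .68 -.04 0 0 -.151 -1;-.86 .68 -.04 0 0 -.151 -1;-.86 .68 -.04 0 0 -.151 -1;-.86 .68 -.04 0 0 -.151 -1'
$H '-.99 .26 .06 0 0 0 -1;-.99 .26 .06 0 0 0 -1;-.99 .26 .06 0 0 0 -1;-.99 .26 .06 0 0 0 -1;-.99 .26 .06 0 0 0 -1;-.99 .26 .06 0 0 0 -1;-.99 .26 .06 0 0 0 -1'
python3 - <<'E'
from h import *
Y=np.pi+.117
plan((659,-72.4,34,Y))
E
```

```text
time: 15.83
tool_pos: [558.6, -109.9, 104.9]
tcp_rot: [3.14, -0.004, -3.027]
contact_force: [-1.0, 0.8, -2.3]
grip_width: 44.1
finger_force: 29.7
time: 16.42
tool_pos: [653.9, -73.8, 100.9]
tcp_rot: [3.141, -0.002, -3.027]
contact_force: [0.3, -0.3, -2.1]
grip_width: 44.2
finger_force: 29.7
now [653.9 -73.8 100.9] [ 3.141e+00 -2.000e-03 -3.027e+00] t 16.4167 w 44.187405211050766
(659, -72.4, 34, 3.258592653589793) -> [-0.054  0.008  0.668] [ 0.0001 -0.0005 -0.0007]
```

```bash
H="python3 -m handwheel"
$H '-.03 .01 .2 0 0 0 -1;-.03 .01 .38 0 0 0 -1;-.03 .01 .5 0 0 0 -1;-.03 .01 .57 0 0 0 -1;-.03 .01 .62 0 0 0 -1;-.03 .01 .66 0 0 0 -1;-.03 .01 .67 0 0 0 -1'
$H '0 0 .005 0 0 0 -1;0 0 .005 0 0 0 -1;0 0 0 0 0 0 .3;0 0 0 0 0 0 .3;0 0 0 0 0 0 .3;0 0 0 0 0 0 .3'
$H '0 0 -.3 0 0 0 .3;0 0 -.6 0 0 0 .3;0 0 -1 0 0 0 .3;0 0 -1 0 0 0 .3'
$H '.6 .3 -.4 0 0 0 -1;.6 .3 -.4 0 0 0 -1;.6 .3 -.4 0 0 0 -1;.6 .3 -.4 0 0 0 -1'
python3 - <<'E'
from h import *
np.set_printoptions(precision=3,suppress=True)
p=viewer.capture("top"); s=viewer.capture("side")
save(p,"r1.png",(225,155,385,255),5)
print(tri(p,(225+571/4,155+97/4),s,(225+608/6,215+150/6)))
for t in (p,s):
    f=t["frame"].astype(int); uv=proj(t,[626,-246,150])[0]; m=(f.min(2)>150)&(np.hypot(*(np.indices(f.shape[:2])-uv[::-1][:,None,None]))<10); ys,xs=np.nonzero(m); print(uv,len(xs),xs.mean(),ys.mean())
Y=np.pi+.117
plan((640,-150,220,Y),(626,-246,200,Y),(626,-246,155,Y))
E
```

```text
time: 17.0
tool_pos: [658.1, -71.9, 34.1]
tcp_rot: [3.142, 0.0, -3.025]
contact_force: [0.4, -0.2, -1.6]
grip_width: 44.4
finger_force: 29.7
time: 17.5
tool_pos: [658.5, -71.8, 34.7]
tcp_rot: [-3.141, 0.001, -3.025]
contact_force: [-0.3, -0.3, 0.4]
grip_width: 59.5
finger_force: 0.0
time: 17.83
tool_pos: [662.2, -72.6, 143.1]
tcp_rot: [-3.137, 0.013, -3.024]
contact_force: [2.0, 0.1, 1.0]
grip_width: 59.3
finger_force: 0.0
time: 18.17
tool_pos: [595.1, -48.6, 176.0]
tcp_rot: [-3.141, 0.003, -3.024]
contact_force: [1.0, -0.3, -0.7]
grip_width: 37.8
finger_force: 0.0
(array([ 629.107, -246.616,  149.497]), np.float64(5.755453626565257))
[367.759 179.314] 41 367.2682926829268 178.78048780487805
[324.293 239.99 ] 96 329.1875 238.85416666666666
now [595.7 -49.2 174.3] [-3.141  0.001 -3.025] t 18.2667 w 29.656886803646273
(640, -150, 220, 3.258592653589793) -> [-0.323 -1.053 -0.456] [-0.  0. -0.]
(626, -246, 200, 3.258592653589793) -> [ 0.251 -0.937  0.2  ] [0. 0. 0.]
(626, -246, 155, 3.258592653589793) -> [ 0.   -0.    0.45] [0. 0. 0.]
```

View pics/r1.png

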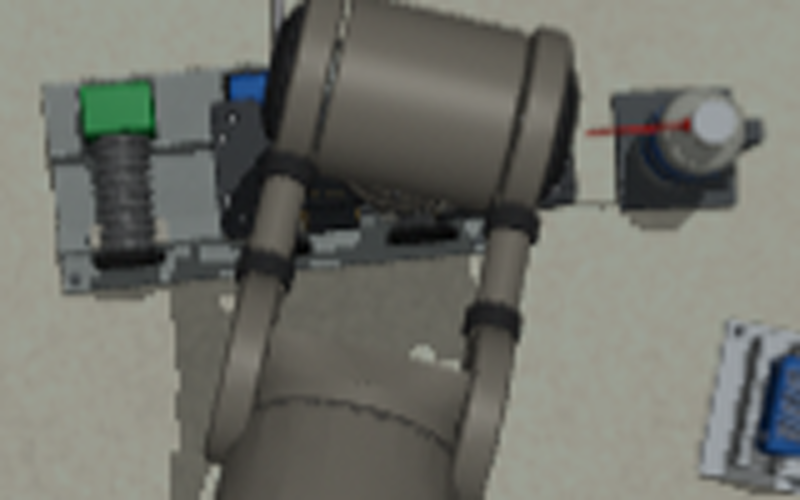

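Green is seated in place 2 at crop (117,170). The cap shows at crop (712,118), and I take it as (628,-246).

```bash
H="python3 -m handwheel"
$H '-.32 -.98 -.4 0 0 0 -1;-.32 -.98 -.4 0 0 0 -1;-.32 -.98 -.4 0 0 0 -1;-.32 -.98 -.4 0 0 0 -1'
$H '.22 -.98 .1 0 0 0 -1;.22 -.98 .1 0 0 0 -1;.22 -.98 .1 0 0 0 -1;.22 -.98 .1 0 0 0 -1;.22 -.98 .1 0 0 0 -1'
python3 - <<'E'
from h import *
p=viewer.capture("side"); save(p,"n1.png",(270,170,390,270),6)
plan((628,-246,154,np.pi+.117))
E
```

```text
time: 18.6
tool_pos: [641.0, -148.4, 214.9]
tcp_rot: [-3.138, 0.004, -3.029]
contact_force: [-1.1, 0.1, -0.7]
grip_width: 3.1
finger_force: 0.0
time: 19.02
tool_pos: [627.6, -243.2, 202.5]
tcp_rot: [3.14, -0.001, -3.027]
contact_force: [0.8, 0.5, 0.9]
grip_width: 0.5
finger_force: 0.0
now [ 627.9 -241.9  203.1] [ 3.140e+00 -1.000e-03 -3.025e+00] t 19.0667 w 0.317529241200922
(628, -246, 154, 3.258592653589793) -> [ 0.004 -0.041  0.491] [ 0.0005 -0.0003 -0.0002]
```

View pics/n1.png

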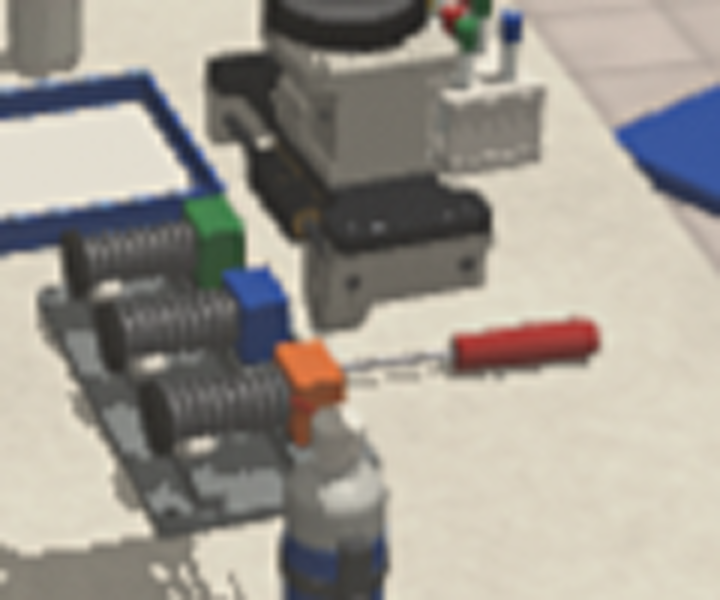

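All three screws lie in the rack, and the fingertip at crop (337,322) is directly above the cap at (335,435). I'll press it now.

```bash
H="python3 -m handwheel"
$H '0 -.03 .3 0 0 0 -1;0 -.03 .43 0 0 0 -1;0 -.03 .48 0 0 0 -1;0 -.03 .48 0 0 0 -1;0 -.03 .48 0 0 0 -1'
$H '0 0 .02 0 0 0 -1;0 0 .04 0 0 0 -1;0 0 .06 0 0 0 -1;0 0 .08 0 0 0 -1;0 0 .1 0 0 0 -1;0 0 .11 0 0 0 -1;0 0 .11 0 0 0 -1'
```

```text
time: 19.48
tool_pos: [628.9, -244.4, 156.9]
tcp_rot: [-3.141, 0.001, -3.023]
contact_force: [-0.9, 0.7, 0.4]
grip_width: 0.7
finger_force: 0.0
time: 20.07
tool_pos: [628.6, -245.5, 146.0]
tcp_rot: [-3.141, 0.001, -3.025]
contact_force: [-0.8, 1.4, 6.4]
grip_width: 0.6
finger_force: 3.1
```

```bash
H="python3 -m handwheel"
$H '0 0 .01 0 0 0 -1;0 0 .02 0 0 0 -1;0 0 .025 0 0 0 -1;0 0 .025 0 0 0 -1'
$H '0 0 .005 0 0 0 -1;0 0 .01 0 0 0 -1;0 0 .01 0 0 0 -1'
```

```text
time: 20.4
tool_pos: [628.6, -245.5, 144.3]
tcp_rot: [-3.141, 0.002, -3.025]
contact_force: [-1.1, 2.6, 9.0]
grip_width: 0.4
finger_force: 4.2
time: 20.65
tool_pos: [628.6, -245.5, 144.2]
tcp_rot: [-3.14, 0.002, -3.025]
contact_force: [-4.3, 2.5, 12.6]
grip_width: 0.5
finger_force: 6.3
```

It bottomed at 12.6 N. Retracting and going to the gauge.

```bash
H="python3 -m handwheel"
$H '0 0 -.3 0 0 0 -1;0 0 -.7 0 0 0 -1;0 0 -.7 0 0 0 -1;0 0 -.7 0 0 0 -1'
$H '.7 -.1 -.1 0 0 .0913 .3;.7 -.1 -.1 0 0 .0913 .3;.7 -.1 -.1 0 0 .0913 .3;.7 -.1 -.1 0 0 .0913 .3'
python3 - <<'E'
from h import *
np.set_printoptions(precision=3,suppress=True)
p=viewer.capture("top"); s=viewer.capture("side")
for t in (p,s):
    uv=proj(t,[465,-302,75])[0]; m=hue(t,98,118,90)&(np.hypot(*(np.indices((420,560))-uv[::-1][:,None,None]))<17)
    f=lambda v:np.abs(render(t,[np.array([[x,y,z] for x in(-30,30) for y in(-12,12) for z in (-22.5,22.5)])],v[0],v[1],70.5,v[2],3)-m).sum()
    r=minimize(f,[465,-302,-.17],method="Nelder-Mead",options=dict(initial_simplex=[[465,-302,-.17],[470,-302,-.17],[465,-297,-.17],[465,-302,-.1]],xatol=.1,fatol=.05)); print(m.sum(),r.x,r.fun)
Y=np.pi-.17
plan((500,-290,150,Y),(465,-302.5,150,Y),(465,-302.5,53,Y))
E
```

```text
time: 20.98
tool_pos: [629.3, -246.1, 214.6]
tcp_rot: [-3.138, 0.005, -3.025]
contact_force: [-0.3, 0.4, -1.6]
grip_width: 0.7
finger_force: 0.0
time: 21.32
tool_pos: [558.2, -263.9, 220.8]
tcp_rot: [3.141, -0.002, 2.968]
contact_force: [-0.9, 0.6, 0.1]
grip_width: 22.5
finger_force: 0.0
82 [ 465.916 -304.901   -0.181] 140.44313725490196
34 [ 464.918 -301.51    -0.107] 344.2196078431373
now [ 559.8 -263.4  220.7] [ 3.141 -0.001  2.973] t 21.4167 w 30.53883757998893
(500, -290, 150, 2.971592653589793) -> [ 0.544 -0.363  0.707] [ 0.    -0.     0.001]
(465, -302.5, 150, 2.971592653589793) -> [ 0.324 -0.182 -0.   ] [0. 0. 0.]
(465, -302.5, 53, 2.971592653589793) -> [ 0.   -0.    0.97] [0. 0. 0.]
```

```bash
H="python3 -m handwheel"
$H '.86 -.55 .6 0 0 0 .4;.86 -.55 .6 0 0 0 .4;.86 -.55 .6 0 0 0 .4;.86 -.55 .6 0 0 0 .4;.86 -.55 .6 0 0 0 .4'
python3 - <<'E'
from h import *
Y=np.pi-.17
plan((464.5,-302.5,110,Y),(464.5,-302.5,53,Y))
p=viewer.capture("side"); save(p,"s1.png",(210,220,340,320),6)
E
```

```text
time: 21.83
tool_pos: [465.0, -303.1, 160.3]
tcp_rot: [3.14, -0.002, 2.971]
contact_force: [0.1, 0.1, 0.3]
grip_width: 62.2
finger_force: 0.0
now [ 465.  -303.1  160.3] [ 3.140e+00 -2.000e-03  2.971e+00] t 21.8333 w 62.23451796674724
(464.5, -302.5, 110, 2.971592653589793) -> [0.005 0.004 0.503] [ 0.0006 -0.0008 -0.0001]
(464.5, -302.5, 53, 2.971592653589793) -> [ 0.   -0.    0.57] [0. 0. 0.]
```

View pics/s1.png

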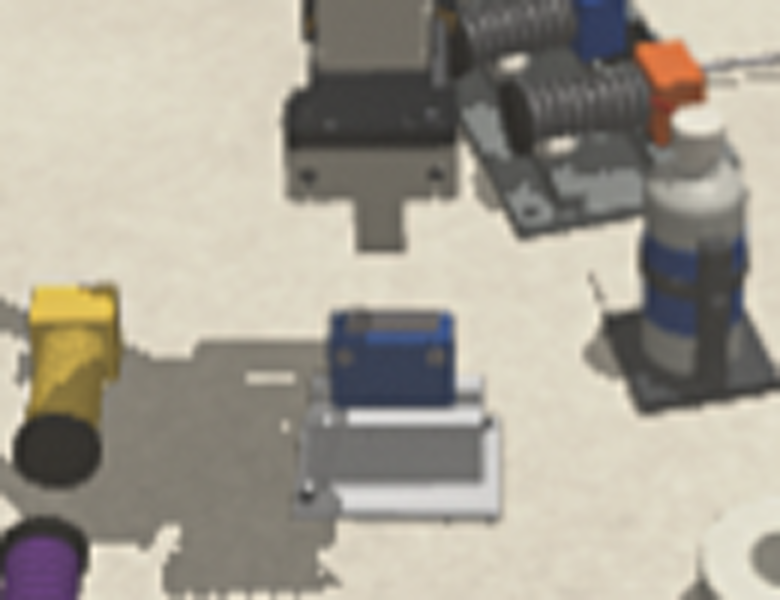

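```bash
python3 - <<'E'
from h import *
np.set_printoptions(precision=1,suppress=True)
s=viewer.capture("side"); t=[465,-303.1]
y=2.971-np.pi; M=np.array([[np.cos(y),-np.sin(y)],[np.sin(y),np.cos(y)]])
f=lambda X:(proj(s,X)-[210,220])*6
for dx in(0,5,10):
    b=np.array([[x,-12,z] for x in(-30,30) for z in(-22.5,22.5)]); X=np.c_[b[:,:2]@M.T+[464.5+dx,-302.5],b[:,2]+70.5]; print("case near face",dx,f(X))
b=np.array([[-9.5,-50],[9.5,-50]]); print("finger tip",f(np.c_[b@M.T+t,[160,160]]))
b=np.array([[-9.5,-31],[9.5,-31]]); print("finger tip inner",f(np.c_[b@M.T+t,[160,160]]))
E
```

```text
case near face 0 [[321.9 411.8]
 [317.9 337.3]
 [446.5 410.5]
 [444.7 335.9]]
case near face 5 [[332.2 410.5]
 [328.4 336.1]
 [456.7 409.2]
 [455.1 334.7]]
case near face 10 [[342.4 409.2]
 [338.8 334.8]
 [467.  407.9]
 [465.5 333.5]]
finger tip [[354.5 272. ]
 [396.9 271.6]]
finger tip inner [[356.  246.6]
 [397.8 246.1]]
```

Relative to the finger, the case centre at crop (391,358) sits about 2 mm further in +x, so I'll shift slightly and grasp.

```bash
H="python3 -m handwheel"
$H '-.015 .01 .5 0 0 0 .4;-.015 .01 .5 0 0 0 .4;-.015 .01 .8 0 0 0 .4;-.015 .01 1 0 0 0 .4;-.015 .01 1 0 0 0 .4'
$H '0 0 .07 0 0 0 .4;0 0 .07 0 0 0 .4;0 0 .07 0 0 0 -1;0 0 .07 0 0 0 -1;0 0 .07 0 0 0 -1;0 0 .07 0 0 0 -1;0 0 .07 0 0 0 -1;0 0 .07 0 0 0 -1'
$H '0 0 0 0 0 0 -1;0 0 -.2 0 0 0 -1;0 0 -.5 0 0 0 -1;0 0 -.8 0 0 0 -1;0 0 -1 0 0 0 -1;0 0 -1 0 0 0 -1'
python3 - <<'E'
from h import *
np.set_printoptions(precision=1,suppress=True)
p=viewer.capture("side"); save(p,"s2.png",(210,190,330,290),6)
plan()
E
```

```text
time: 22.35
tool_pos: [466.6, -300.3, 58.3]
tcp_rot: [3.138, -0.006, 2.973]
contact_force: [-0.4, 0.2, 0.2]
grip_width: 64.1
finger_force: 0.0
time: 23.02
tool_pos: [467.5, -302.6, 55.0]
tcp_rot: [-3.141, 0.0, 2.972]
contact_force: [0.2, -0.1, -0.2]
grip_width: 28.8
finger_force: 0.0
time: 23.52
tool_pos: [469.3, -304.0, 159.1]
tcp_rot: [-3.138, 0.007, 2.972]
contact_force: [0.3, -0.3, -0.5]
grip_width: 23.6
finger_force: 29.9
now [ 468.3 -303.2  156.6] [-3.1  0.   3. ] t 23.5667 w 23.736418887994343
```

View pics/s2.png

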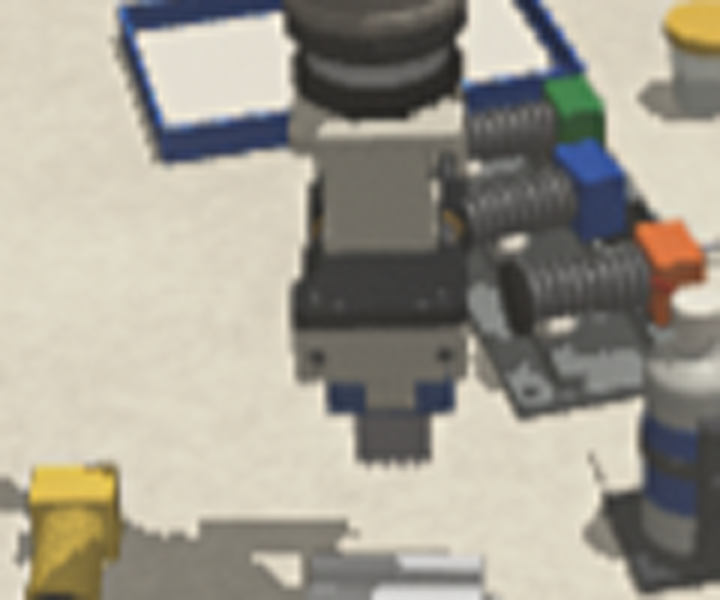

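The gauge hangs straight in the grip: case at crop (329–455, 400), teeth at (394,460). Next I'll refine the gauge-in-hand offset and the screws' positions in the rack.

```bash
python3 - <<'E'
from h import *
np.set_printoptions(precision=2,suppress=True)
s=viewer.capture("side"); p=viewer.capture("top"); o=bot.get_obs(); t=np.array(o["tool_pos"]); print(t)
y=o["tcp_rot"][2]-np.pi; M=np.array([[np.cos(y),-np.sin(y)],[np.sin(y),np.cos(y)]])
f=lambda b:(proj(s,np.array([np.r_[M@np.array(q[:2])+t[:2],q[2]+t[2]] for q in b]))-[210,190])*6
print("finger bottom?",f([[-9.5,-31,5],[9.5,-31,5]]),"leaf bottom",f([[-18,-2.5,-38],[18,-2.5,-38]]),"case bottom",f([[-30,-12,-5],[30,-12,-5]]))
print("mm per px*6",f([[0,-2.5,-38],[10,-2.5,-38]]))
for c,g in dict(green=(638.5,106.4),blue=(647.5,17),orange=(658,-72)).items():
    uv=proj(p,[*g,60])[0]; m=hue(p,*HUES[c],90)&(np.hypot(*(np.indices((420,560))-uv[::-1][:,None,None]))<13)
    F=lambda v:np.abs(render(p,PARTS[:1],v[0],v[1],52,.117,4)-m).sum()
    r=minimize(F,g,method="Nelder-Mead",options=dict(initial_simplex=[g,[g[0]+3,g[1]],[g[0],g[1]+3]],xatol=.1,fatol=.05)); print(c,m.sum(),r.x,r.fun)
    q=[q for q in viewer.cut_out(c+"_head",p) if np.hypot(*(np.array(q["centre"])-uv))<20]
    if q: print("full",screw(p,q[0]["pixels"],[g[0],g[1],.117],52), "centre",q[0]["centre"])
Y=np.pi+.117
plan((500,-205,185,Y))
E
```

```text
[ 466.88 -302.    153.63]
finger bottom? [[359.87 427.13]
 [401.62 426.62]] leaf bottom [[347.04 465.01]
 [423.21 464.11]] case bottom [[317.76 420.57]
 [447.24 418.98]]
mm per px*6 [[385.12 464.56]
 [406.28 464.31]]
green 155 [639.84 106.54] 20.97254901960784
full (array([638.91, 106.14,   0.11]), np.float64(33.10980392156863)) centre [249.7, 190.5]
blue 158 [634.84  24.42] 21.584313725490194
full (array([632.05,  23.9 ,   0.25]), np.float64(39.674509803921566)) centre [277.3, 188.9]
orange 168 [658.52 -72.67] 21.83921568627451
full (array([658.96, -74.53,   0.07]), np.float64(38.67058823529412)) centre [308.0, 183.0]
now [ 466.7 -301.9  153. ] [ 3.14 -0.    2.97] t 23.8167 w 23.932328522763452
(500, -205, 185, 3.258592653589793) -> [-0.16  1.01 -0.32] [ 0.   -0.   -0.09]
```

Blue has been knocked to about (634,24) with yaw 0.25; the others are in place. I'll hang the gauge back, re-lay blue, then continue.

```bash
H="python3 -m handwheel"
$H '0 0 .3 0 0 0 -1;0 0 .6 0 0 0 -1;0 0 .8 0 0 0 -1;0 0 .9 0 0 0 -1;0 0 .95 0 0 0 -1;0 0 .98 0 0 0 -1;0 0 1 0 0 0 -1;0 0 1 0 0 0 -1'
$H '0 0 0 0 0 0 -1;0 0 0 0 0 0 -1;0 0 0 0 0 0 .3;0 0 0 0 0 0 .3;0 0 0 0 0 0 .3;0 0 0 0 0 0 .3;0 0 0 0 0 0 .3'
$H '0 0 -.2 0 0 0 .3;0 0 -.5 0 0 0 .3;0 0 -.8 0 0 0 .3;0 0 -1 0 0 0 .3;0 0 -1 0 0 0 .3;0 0 -1 0 0 0 .3'
python3 - <<'E'
from h import *
Y=np.pi+.25
plan((500,-205,170,Y),(540,-110,170,Y),(610,-40,160,Y),(634.5,24.2,130,Y),(634.5,24.2,36,Y))
E
```

```text
time: 24.48
tool_pos: [467.9, -302.9, 55.3]
tcp_rot: [-3.141, 0.001, 2.972]
contact_force: [1.0, -0.2, -0.3]
grip_width: 23.9
finger_force: 29.9
time: 25.07
tool_pos: [467.5, -302.5, 54.8]
tcp_rot: [-3.142, 0.0, 2.972]
contact_force: [-0.1, 0.2, -0.5]
grip_width: 53.0
finger_force: 0.0
time: 25.57
tool_pos: [467.9, -302.8, 155.8]
tcp_rot: [-3.14, 0.002, 2.972]
contact_force: [0.3, 0.3, -0.4]
grip_width: 59.9
finger_force: 0.0
now [ 467.9 -302.8  155.8] [-3.140e+00  2.000e-03  2.972e+00] t 25.5667 w 59.91229193071743
(500, -205, 170, 3.391592653589793) -> [-0.151  1.018 -0.143] [-0.0006  0.0006 -0.1336]
(540, -110, 170, 3.391592653589793) -> [-0.623  0.822  0.   ] [0. 0. 0.]
(610, -40, 160, 3.391592653589793) -> [-0.851  0.505  0.1  ] [0. 0. 0.]
(634.5, 24.2, 130, 3.391592653589793) -> [-0.396  0.561  0.3  ] [0. 0. 0.]
(634.5, 24.2, 36, 3.391592653589793) -> [ 0.   -0.    0.94] [0. 0. 0.]
```

```bash
H="python3 -m handwheel"
$H '-.15 .98 -.14 0 0 -.1336 .3;-.15 .98 -.14 0 0 -.1336 .3;-.15 .98 -.14 0 0 -.1336 .3;-.15 .98 -.14 0 0 -.1336 .3;-.15 .98 -.14 0 0 -.1336 .3'
$H '-.62 .84 0 0 0 0 .3;-.62 .84 0 0 0 0 .3;-.62 .84 0 0 0 0 .3;-.62 .84 0 0 0 0 .3'
$H '-.85 .5 .1 0 0 0 .3;-.85 .5 .1 0 0 0 .3;-.85 .5 .1 0 0 0 .3;-.85 .5 .1 0 0 0 .3'
$H '-.4 .56 .3 0 0 0 .3;-.4 .56 .3 0 0 0 .3;-.4 .56 .3 0 0 0 .3;-.4 .56 .3 0 0 0 .3;-.4 .56 .3 0 0 0 .3'
python3 - <<'E'
from h import *
p=viewer.capture("side"); save(p,"b1.png",(225,180,345,270),6)
Y=np.pi+.25
plan((634.5,24.2,36,Y))
E
```

```text
time: 25.98
tool_pos: [498.6, -206.8, 167.4]
tcp_rot: [3.14, -0.002, -2.888]
contact_force: [-0.2, -0.6, -0.4]
grip_width: 59.7
finger_force: 0.0
time: 26.32
tool_pos: [538.6, -108.4, 167.4]
tcp_rot: [3.139, -0.001, -2.891]
contact_force: [-0.4, 0.6, -0.6]
grip_width: 59.7
finger_force: 0.0
time: 26.65
tool_pos: [609.2, -40.7, 156.6]
tcp_rot: [3.14, -0.002, -2.891]
contact_force: [-0.9, -0.7, -0.5]
grip_width: 59.5
finger_force: 0.0
time: 27.07
tool_pos: [632.4, 20.3, 128.2]
tcp_rot: [-3.141, -0.001, -2.893]
contact_force: [0.1, 0.1, 0.2]
grip_width: 59.7
finger_force: 0.0
now [632.7  20.  128.8] [-3.141 -0.    -2.894] t 27.1167 w 59.593214620748945
(634.5, 24.2, 36, 3.391592653589793) -> [-0.029  0.037  0.928] [-0.0001 -0.0001 -0.0007]
```

View pics/b1.png

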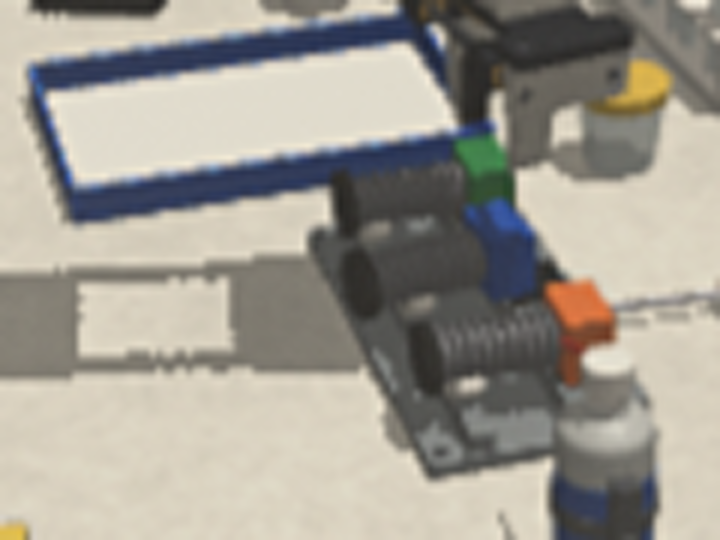

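Blue at crop (500,245) is shifted towards the robot. I'll grasp it and re-lay it.

```bash
H="python3 -m handwheel"
$H '-.03 .03 0 0 0 0 .3;-.03 .03 .3 0 0 0 .3;-.03 .03 .6 0 0 0 .3;-.03 .03 .8 0 0 0 .3;-.03 .03 .93 0 0 0 .3;-.03 .03 .93 0 0 0 .3;-.03 .03 .93 0 0 0 .3'
$H '0 0 0 0 0 0 -1;0 0 0 0 0 0 -1;0 0 0 0 0 0 -1;0 0 0 0 0 0 -1;0 0 0 0 0 0 -1;0 0 0 0 0 0 -1'
$H '0 0 -.1 0 0 0 -1;0 0 -.25 0 0 0 -1;0 0 -.25 0 0 0 -1;0 0 -.25 0 0 0 -1'
python3 - <<'E'
from h import *
Y=np.pi+.117
plan((649,17,60,Y),(649,17,35,Y))
E
```

```text
time: 27.7
tool_pos: [635.1, 24.8, 35.9]
tcp_rot: [3.141, -0.0, -2.893]
contact_force: [1.1, -0.7, 0.1]
grip_width: 59.7
finger_force: 0.0
time: 28.2
tool_pos: [636.0, 25.5, 37.2]
tcp_rot: [-3.141, 0.002, -2.892]
contact_force: [-0.6, -0.8, 6.0]
grip_width: 43.9
finger_force: 30.0
time: 28.53
tool_pos: [635.7, 25.6, 61.5]
tcp_rot: [-3.141, 0.002, -2.892]
contact_force: [-0.5, 0.4, -2.0]
grip_width: 43.6
finger_force: 30.0
now [635.7  25.6  61.5] [-3.141e+00  2.000e-03 -2.892e+00] t 28.5333 w 43.64631105561403
(649, 17, 60, 3.258592653589793) -> [-0.108 -0.117  0.015] [-0.0001  0.0005  0.0423]
(649, 17, 35, 3.258592653589793) -> [ 0.   -0.    0.25] [0. 0. 0.]
```

```bash
H="python3 -m handwheel"
$H '-.12 -.12 .02 0 0 .0423 -1;-.12 -.12 .02 0 0 .0423 -1;-.12 -.12 .02 0 0 .0423 -1;-.12 -.12 .02 0 0 .0423 -1;-.12 -.12 .02 0 0 .0423 -1'
$H '0 0 .1 0 0 0 -1;0 0 .16 0 0 0 -1;0 0 .2 0 0 0 -1;0 0 .22 0 0 0 -1;0 0 .24 0 0 0 -1;0 0 .24 0 0 0 -1'
$H '0 0 0 0 0 0 -1;0 0 0 0 0 0 .3;0 0 0 0 0 0 .3;0 0 0 0 0 0 .3;0 0 0 0 0 0 .3;0 0 0 0 0 0 .3'
$H '0 0 -.3 0 0 0 .3;0 0 -.6 0 0 0 .3;0 0 -1 0 0 0 .3;0 0 -1 0 0 0 .3'
$H '.6 -.95 -.3 0 0 0 .3;.6 -.95 -.3 0 0 0 .3;.6 -.95 -.3 0 0 0 .3;.6 -.95 -.3 0 0 0 .3'
$H '.8 -.95 0 0 0 0 .3;.8 -.95 0 0 0 0 .3;.8 -.95 0 0 0 0 .3;.8 -.95 0 0 0 0 .3'
cat >> h.py <<'E'
def racked(p):
    for c,g in dict(green=(638.5,106.4),blue=(648.5,17),orange=(658,-72)).items():
        uv=proj(p,[*g,60])[0]; m=hue(p,*HUES[c],90)&(np.hypot(*(np.indices((420,560))-uv[::-1][:,None,None]))<14)
        F=lambda v:np.abs(render(p,PARTS[:1],v[0],v[1],52,.117,4)-m).sum()
        r=minimize(F,g,method="Nelder-Mead",options=dict(initial_simplex=[g,[g[0]+3,g[1]],[g[0],g[1]+3]],xatol=.1,fatol=.05)); print(c,m.sum(),r.x.round(2),round(r.fun,1))
        q=[q for q in viewer.cut_out(c+"_head",p) if np.hypot(*(np.array(q["centre"])-uv))<20]
        if q: a,b=screw(p,q[0]["pixels"],[g[0],g[1],.117],52); print("  full",a.round(2),round(b,1))
E
python3 - <<'E'
from h import *
racked(viewer.capture("top"))
Y=np.pi-.17
plan((500,-250,170,Y),(467.5,-302.6,155,Y))
E
```

```text
time: 28.95
tool_pos: [649.0, 17.3, 58.1]
tcp_rot: [3.141, -0.001, -3.023]
contact_force: [-0.7, -0.4, -1.6]
grip_width: 43.7
finger_force: 30.0
time: 29.45
tool_pos: [649.0, 17.3, 37.2]
tcp_rot: [3.141, -0.001, -3.025]
contact_force: [-9.9, 0.4, 18.7]
grip_width: 43.8
finger_force: 30.0
time: 29.95
tool_pos: [649.7, 16.9, 34.2]
tcp_rot: [3.141, -0.0, -3.025]
contact_force: [0.6, -0.0, -0.5]
grip_width: 59.5
finger_force: 0.0
time: 30.28
tool_pos: [653.8, 16.6, 142.9]
tcp_rot: [-3.139, 0.013, -3.024]
contact_force: [1.8, -0.6, -0.2]
grip_width: 59.8
finger_force: 0.0
time: 30.62
tool_pos: [600.2, -89.6, 166.5]
tcp_rot: [-3.139, 0.002, -3.029]
contact_force: [1.3, 0.5, 0.4]
grip_width: 59.5
finger_force: 0.0
time: 30.95
tool_pos: [529.8, -193.2, 164.4]
tcp_rot: [-3.14, -0.002, -3.03]
contact_force: [1.5, 0.4, 0.4]
grip_width: 59.3
finger_force: 0.0
green 155 [639.84 106.54] 21.0
  full [6.4030e+02 1.0442e+02 7.0000e-02] 41.3
blue 162 [645.91  15.82] 17.5
  full [6.4448e+02 1.6360e+01 1.0000e-01] 50.1
orange 169 [658.44 -72.66] 21.5
  full [ 6.5817e+02 -7.3100e+01  1.1000e-01] 33.9
now [ 533.5 -187.4  164.6] [ 3.141  0.    -3.024] t 31.15 w 59.56944429522287
(500, -250, 170, 2.971592653589793) -> [ 0.406 -0.583 -0.055] [0.0002 0.0001 0.0914]
(467.5, -302.6, 155, 2.971592653589793) -> [ 0.231 -0.573  0.15 ] [0. 0. 0.]
```

```bash
H="python3 -m handwheel"
$H '.41 -.58 -.05 0 0 .0914 .3;.41 -.58 -.05 0 0 .0914 .3;.41 -.58 -.05 0 0 .0914 .3;.41 -.58 -.05 0 0 .0914 .3'
$H '.23 -.57 .15 0 0 0 .3;.23 -.57 .15 0 0 0 .3;.23 -.57 .15 0 0 0 .3;.23 -.57 .15 0 0 0 .3;.23 -.57 .15 0 0 0 .3;.23 -.57 .15 0 0 0 .3'
python3 - <<'E'
from h import *
Y=np.pi-.17
plan((467.5,-302.6,54.5,Y))
E
```

```text
time: 31.48
tool_pos: [499.5, -250.3, 169.6]
tcp_rot: [3.141, 0.0, 2.97]
contact_force: [0.2, 0.2, 0.5]
grip_width: 59.7
finger_force: 0.0
time: 31.98
tool_pos: [467.8, -301.4, 154.9]
tcp_rot: [3.141, 0.0, 2.974]
contact_force: [-1.4, 0.5, -0.1]
grip_width: 59.6
finger_force: 0.0
now [ 467.8 -301.4  154.9] [3.141 0.    2.974] t 31.9833 w 59.621503253942194
(467.5, -302.6, 54.5, 2.971592653589793) -> [ 1.000e-03 -1.300e-02  1.004e+00] [0.0001 0.0002 0.0008]
```

```bash
H="python3 -m handwheel"
$H '0 -.01 .3 0 0 0 .3;0 -.01 .6 0 0 0 .3;0 -.01 .85 0 0 0 .3;0 -.01 .95 0 0 0 .3;0 -.01 1 0 0 0 .3;0 -.01 1 0 0 0 .3;0 -.01 1 0 0 0 .3'
$H '0 0 0 0 0 0 -1;0 0 0 0 0 0 -1;0 0 0 0 0 0 -1;0 0 0 0 0 0 -1;0 0 0 0 0 0 -1;0 0 0 0 0 0 -1;0 0 0 0 0 0 -1;0 0 0 0 0 0 -1'
python3 -c "
from h import *
plan()"
$H '0 0 -.2 0 0 0 -1;0 0 -.5 0 0 0 -1;0 0 -.8 0 0 0 -1;0 0 -1 0 0 0 -1;0 0 -1 0 0 0 -1;0 0 -1 0 0 0 -1'
python3 - <<'E'
from h import *
Y=np.pi+.117
plan((490,-205,175,Y),(525,-110,175,Y),(560,-40,170,Y),(594.8,10,150,Y),(594.8,10,114,Y))
E
```

```text
time: 32.57
tool_pos: [467.4, -304.0, 55.9]
tcp_rot: [-3.141, 0.002, 2.972]
contact_force: [1.6, 0.7, -0.0]
grip_width: 59.7
finger_force: 0.0
time: 33.23
tool_pos: [466.5, -303.7, 54.9]
tcp_rot: [3.141, 0.0, 2.971]
contact_force: [-1.1, 1.0, 2.9]
grip_width: 23.8
finger_force: 30.0
now [ 466.5 -303.7   54.9] [3.141 0.    2.971] t 33.2333 w 23.84185852290192
time: 33.73
tool_pos: [466.7, -304.0, 155.2]
tcp_rot: [-3.141, 0.002, 2.971]
contact_force: [0.3, -0.3, -2.5]
grip_width: 24.4
finger_force: 30.0
now [ 466.7 -304.   155.2] [-3.141e+00  2.000e-03  2.971e+00] t 33.7333 w 24.437342529081512
(490, -205, 175, 3.258592653589793) -> [-0.062  1.015 -0.199] [-0.0004  0.0005 -0.0914]
(525, -110, 175, 3.258592653589793) -> [-0.459  0.903  0.   ] [0. 0. 0.]
(560, -40, 170, 3.258592653589793) -> [-0.429  0.654  0.05 ] [0. 0. 0.]
(594.8, 10, 150, 3.258592653589793) -> [-0.404  0.456  0.2  ] [0. 0. 0.]
(594.8, 10, 114, 3.258592653589793) -> [ 0.   -0.    0.36] [0. 0. 0.]
```

```bash
H="python3 -m handwheel"
$H '-.06 .98 -.2 0 0 -.0914 -1;-.06 .98 -.2 0 0 -.0914 -1;-.06 .98 -.2 0 0 -.0914 -1;-.06 .98 -.2 0 0 -.0914 -1;-.06 .98 -.2 0 0 -.0914 -1'
$H '-.46 .93 0 0 0 0 -1;-.46 .93 0 0 0 0 -1;-.46 .93 0 0 0 0 -1;-.46 .93 0 0 0 0 -1'
$H '-.43 .65 .05 0 0 0 -1;-.43 .65 .05 0 0 0 -1;-.43 .65 .05 0 0 0 -1;-.43 .65 .05 0 0 0 -1'
$H '-.4 .46 .2 0 0 0 -1;-.4 .46 .2 0 0 0 -1;-.4 .46 .2 0 0 0 -1;-.4 .46 .2 0 0 0 -1;-.4 .46 .2 0 0 0 -1;-.4 .46 .2 0 0 0 -1;-.4 .46 .2 0 0 0 -1;-.4 .46 .2 0 0 0 -1'
python3 - <<'E'
from h import *
np.set_printoptions(precision=2,suppress=True)
Y=np.pi+.117
p=viewer.capture("top")
racked(p)
plan((593.8,10,115,Y))
E
```

```text
time: 34.15
tool_pos: [488.5, -207.1, 173.2]
tcp_rot: [3.14, -0.002, -3.023]
contact_force: [0.0, -0.3, -2.9]
grip_width: 23.8
finger_force: 30.0
time: 34.48
tool_pos: [524.1, -107.9, 173.2]
tcp_rot: [3.14, -0.002, -3.023]
contact_force: [-0.2, -0.2, -0.5]
grip_width: 23.7
finger_force: 30.0
time: 34.82
tool_pos: [558.8, -41.0, 168.1]
tcp_rot: [3.141, -0.003, -3.024]
contact_force: [0.5, -0.8, -1.6]
grip_width: 23.6
finger_force: 30.0
time: 35.48
tool_pos: [593.2, 8.4, 150.2]
tcp_rot: [-3.141, 0.001, -3.026]
contact_force: [0.6, -0.2, -1.6]
grip_width: 24.0
finger_force: 30.0
green 94 [639.86 108.06] 79.5
  full [639.01 112.88   0.16] 305.2
blue 0 [645.59  19.44] 171.3
orange 7 [661.   -74.62] 172.5
now [593.3   9.2 149.9] [-3.14  0.   -3.02] t 35.6833 w 23.595116720513353
(593.8, 10, 115, 3.258592653589793) -> [-0.01  0.01  0.35] [-0.  0. -0.]
```

```bash
H="python3 -m handwheel"
$H '-.005 .01 .2 0 0 0 -1;-.005 .01 .3 0 0 0 -1;-.005 .01 .34 0 0 0 -1;-.005 .01 .34 0 0 0 -1;-.005 .01 .34 0 0 0 -1'
$H '0 0 .01 0 0 0 -1;0 0 .02 0 0 0 -1;0 0 .03 0 0 0 -1;0 0 .03 0 0 0 -1;0 0 .03 0 0 0 -1;0 0 .03 0 0 0 -1'
```

```text
time: 36.1
tool_pos: [593.7, 10.5, 115.8]
tcp_rot: [3.141, -0.0, -3.025]
contact_force: [0.6, -0.1, -0.9]
grip_width: 24.5
finger_force: 30.0
time: 36.6
tool_pos: [593.7, 10.5, 112.9]
tcp_rot: [-3.142, 0.0, -3.025]
contact_force: [-0.6, -0.7, -2.1]
grip_width: 23.7
finger_force: 30.0
```

```bash
H="python3 -m handwheel"
$H '0 0 .01 0 0 0 -1;0 0 .01 0 0 0 -1;0 0 .01 0 0 0 -1'
$H '0 0 .01 0 0 0 -1;0 0 .01 0 0 0 -1;0 0 .01 0 0 0 -1'
```

```text
time: 36.85
tool_pos: [593.7, 10.5, 111.7]
tcp_rot: [3.142, 0.0, -3.025]
contact_force: [-0.6, -0.4, -0.8]
grip_width: 24.0
finger_force: 30.0
time: 37.1
tool_pos: [593.9, 10.5, 110.7]
tcp_rot: [-3.142, 0.0, -3.025]
contact_force: [0.5, 0.1, -1.2]
grip_width: 24.2
finger_force: 30.0
```

```bash
H="python3 -m handwheel"
$H '0 0 .01 0 0 0 -1;0 0 .01 0 0 0 -1;0 0 .01 0 0 0 -1'
$H '0 0 .005 0 0 0 -1;0 0 .005 0 0 0 -1;0 0 .005 0 0 0 -1'
```

```text
time: 37.35
tool_pos: [594.0, 10.5, 109.9]
tcp_rot: [-3.142, 0.001, -3.025]
contact_force: [1.2, -0.6, -0.4]
grip_width: 23.6
finger_force: 30.0
time: 37.6
tool_pos: [594.1, 10.5, 109.5]
tcp_rot: [-3.141, 0.001, -3.025]
contact_force: [2.8, -0.1, 1.1]
grip_width: 24.2
finger_force: 30.0
```

```bash
H="python3 -m handwheel"
$H '-.004 0 .005 0 0 0 -1;-.004 0 .005 0 0 0 -1;-.004 0 .005 0 0 0 -1'
$H '-.003 0 .005 0 0 0 -1;-.003 0 .005 0 0 0 -1;-.003 0 .005 0 0 0 -1;-.003 0 .005 0 0 0 -1'
```

```text
time: 37.85
tool_pos: [594.3, 10.6, 108.8]
tcp_rot: [3.142, 0.001, -3.025]
contact_force: [1.5, -1.2, 1.1]
grip_width: 23.9
finger_force: 30.0
time: 38.18
tool_pos: [594.5, 10.5, 108.6]
tcp_rot: [-3.142, 0.0, -3.025]
contact_force: [1.1, 0.4, 5.7]
grip_width: 24.0
finger_force: 30.0
```

```bash
H="python3 -m handwheel"
$H '-.002 0 .004 0 0 0 -1;-.002 0 .004 0 0 0 -1;-.002 0 .004 0 0 0 -1;-.002 0 .004 0 0 0 -1;-.002 0 .004 0 0 0 -1;-.002 0 .004 0 0 0 -1;-.002 0 .004 0 0 0 -1;-.002 0 .004 0 0 0 -1'
$H '0 0 0 0 0 0 -1;0 0 0 0 0 0 -1;0 0 0 0 0 0 -1;0 0 0 0 0 0 -1;0 0 0 0 0 0 -1;0 0 0 0 0 0 -1;0 0 0 0 0 0 -1;0 0 0 0 0 0 -1'
$H '0 0 0 0 0 0 -1;0 0 0 0 0 0 -1;0 0 0 0 0 0 -1;0 0 0 0 0 0 -1;0 0 0 0 0 0 -1;0 0 0 0 0 0 -1;0 0 0 0 0 0 -1;0 0 0 0 0 0 -1'
python3 - <<'E'
from h import *
p=viewer.capture("side"); save(p,"q1.png",(230,190,330,265),8)
plan()
print(bot.get_obs()["moment"])
E
```

```text
time: 38.85
tool_pos: [594.5, 10.5, 108.5]
tcp_rot: [-3.141, 0.0, -3.025]
contact_force: [0.5, -0.4, 8.2]
grip_width: 23.3
finger_force: 30.0
time: 39.52
tool_pos: [594.5, 10.5, 108.5]
tcp_rot: [-3.141, 0.0, -3.025]
contact_force: [-0.6, 0.4, 8.4]
grip_width: 23.8
finger_force: 30.0
time: 40.18
tool_pos: [594.5, 10.5, 108.5]
tcp_rot: [-3.141, 0.0, -3.025]
contact_force: [-0.5, -0.0, 8.0]
grip_width: 24.1
finger_force: 30.0
now [594.5  10.6 108.5] [-3.141  0.    -3.025] t 40.2333 w 24.02886422968383
[0.04075378 0.07261215 0.05654909]
```

View pics/q1.png

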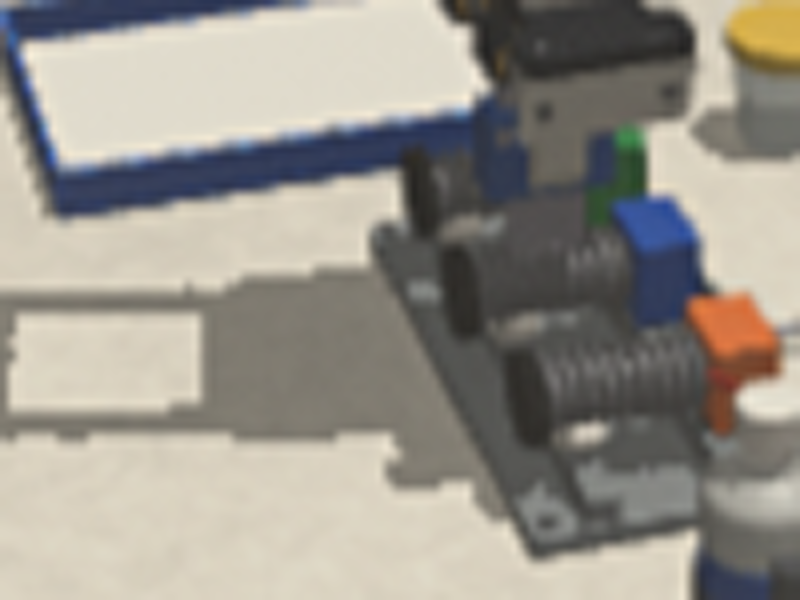

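The leaf at crop (545,215) stands square in the blue thread; it is stiff at 8 N and was held for over 1 s. Next is green.

```bash
H="python3 -m handwheel"
$H '0 0 -.05 0 0 0 -1;0 0 -.15 0 0 0 -1;0 0 -.35 0 0 0 -1;0 0 -.35 0 0 0 -1;0 0 -.35 0 0 0 -1'
$H '-.045 .908 0 0 0 0 -1;-.045 .908 0 0 0 0 -1;-.045 .908 0 0 0 0 -1;-.045 .908 0 0 0 0 -1;-.045 .908 0 0 0 0 -1;-.045 .908 0 0 0 0 -1'
$H '0 0 .1 0 0 0 -1;0 0 .2 0 0 0 -1;0 0 .25 0 0 0 -1;0 0 .27 0 0 0 -1;0 0 .27 0 0 0 -1;0 0 .27 0 0 0 -1'
python3 - <<'E'
from h import *
plan((588.4,101.3,112,np.pi+.117))
E
```

```text
time: 40.65
tool_pos: [594.9, 10.6, 143.5]
tcp_rot: [-3.141, 0.001, -3.025]
contact_force: [0.0, -0.0, -2.5]
grip_width: 23.9
finger_force: 30.0
time: 41.15
tool_pos: [588.2, 100.4, 142.1]
tcp_rot: [-3.141, -0.001, -3.025]
contact_force: [-0.1, -0.2, -1.5]
grip_width: 24.1
finger_force: 30.0
time: 41.65
tool_pos: [588.5, 101.1, 115.7]
tcp_rot: [3.141, -0.0, -3.025]
contact_force: [-0.1, 0.0, -1.0]
grip_width: 23.8
finger_force: 30.0
now [588.5 101.1 115.7] [ 3.141 -0.    -3.025] t 41.65 w 23.844945387196955
(588.4, 101.3, 112, 3.258592653589793) -> [0.001 0.002 0.037] [ 0.     -0.0001 -0.0001]
```

```bash
H="python3 -m handwheel"
$H '0 0 .01 0 0 0 -1;0 0 .02 0 0 0 -1;0 0 .03 0 0 0 -1;0 0 .03 0 0 0 -1;0 0 .03 0 0 0 -1'
$H '0 0 .005 0 0 0 -1;0 0 .01 0 0 0 -1;0 0 .01 0 0 0 -1;0 0 .01 0 0 0 -1'
$H '0 0 .005 0 0 0 -1;0 0 .01 0 0 0 -1;0 0 .01 0 0 0 -1;0 0 .01 0 0 0 -1'
```

```text
time: 42.07
tool_pos: [588.5, 101.4, 112.9]
tcp_rot: [3.142, 0.0, -3.025]
contact_force: [-0.1, -0.7, -1.1]
grip_width: 23.8
finger_force: 30.0
time: 42.4
tool_pos: [588.8, 101.4, 112.1]
tcp_rot: [3.142, 0.001, -3.025]
contact_force: [1.8, -0.3, 0.0]
grip_width: 23.8
finger_force: 30.0
time: 42.73
tool_pos: [589.0, 101.3, 111.1]
tcp_rot: [3.142, 0.001, -3.025]
contact_force: [2.7, 0.1, 1.1]
grip_width: 24.0
finger_force: 30.0
```

```bash
H="python3 -m handwheel"
$H '-.008 0 0 0 0 0 -1;-.008 0 0 0 0 0 -1;-.008 0 0 0 0 0 -1'
$H '-.004 0 .005 0 0 0 -1;-.004 0 .01 0 0 0 -1;-.004 0 .01 0 0 0 -1;-.004 0 .01 0 0 0 -1'
```

```text
time: 42.98
tool_pos: [589.3, 101.4, 110.8]
tcp_rot: [3.142, 0.0, -3.025]
contact_force: [1.4, -0.1, 0.9]
grip_width: 23.8
finger_force: 30.0
time: 43.32
tool_pos: [589.7, 101.5, 109.8]
tcp_rot: [3.142, 0.0, -3.025]
contact_force: [2.0, 0.9, -0.1]
grip_width: 23.6
finger_force: 30.0
```

```bash
H="python3 -m handwheel"
$H '-.006 0 .005 0 0 0 -1;-.006 0 .008 0 0 0 -1;-.006 0 .008 0 0 0 -1;-.006 0 .008 0 0 0 -1'
$H '-.004 0 .006 0 0 0 -1;-.004 0 .006 0 0 0 -1;-.004 0 .006 0 0 0 -1;-.004 0 .006 0 0 0 -1'
```

```text
time: 43.65
tool_pos: [590.2, 101.5, 108.9]
tcp_rot: [3.141, -0.0, -3.025]
contact_force: [1.4, -0.1, -0.4]
grip_width: 23.9
finger_force: 30.0
time: 43.98
tool_pos: [590.4, 101.6, 108.6]
tcp_rot: [3.141, -0.0, -3.025]
contact_force: [-1.4, -0.2, 4.3]
grip_width: 23.3
finger_force: 30.0
```

```bash
H="python3 -m handwheel"
$H '.001 0 .006 0 0 0 -1;.001 0 .006 0 0 0 -1;.001 0 .006 0 0 0 -1;.001 0 .006 0 0 0 -1;.001 0 .006 0 0 0 -1;.001 0 .006 0 0 0 -1;.001 0 .006 0 0 0 -1;.001 0 .006 0 0 0 -1'
$H '0 0 0 0 0 0 -1;0 0 0 0 0 0 -1;0 0 0 0 0 0 -1;0 0 0 0 0 0 -1;0 0 0 0 0 0 -1;0 0 0 0 0 0 -1;0 0 0 0 0 0 -1;0 0 0 0 0 0 -1'
$H '0 0 0 0 0 0 -1;0 0 0 0 0 0 -1;0 0 0 0 0 0 -1;0 0 0 0 0 0 -1;0 0 0 0 0 0 -1;0 0 0 0 0 0 -1;0 0 0 0 0 0 -1;0 0 0 0 0 0 -1'
python3 -c "
from h import *
o=bot.get_obs();print(o['moment'])
plan((608.5,-78,150,np.pi+.117))"
```

```text
time: 44.65
tool_pos: [590.4, 101.6, 108.6]
tcp_rot: [-3.142, 0.0, -3.025]
contact_force: [-2.7, -0.1, 8.2]
grip_width: 23.8
finger_force: 30.0
time: 45.32
tool_pos: [590.4, 101.6, 108.6]
tcp_rot: [-3.142, 0.0, -3.025]
contact_force: [-2.2, -0.2, 8.2]
grip_width: 23.7
finger_force: 30.0
time: 45.98
tool_pos: [590.4, 101.5, 108.6]
tcp_rot: [3.142, 0.0, -3.025]
contact_force: [-2.2, 0.6, 8.2]
grip_width: 24.0
finger_force: 30.0
[0.00897254 0.5070817  0.05663961]
now [590.4 101.5 108.6] [ 3.142  0.    -3.025] t 45.9833 w 24.01441200028713
(608.5, -78, 150, 3.258592653589793) -> [ 0.03  -1.804 -0.414] [0. 0. 0.]
```

```bash
H="python3 -m handwheel"
$H '0 0 -.05 0 0 0 -1;0 0 -.15 0 0 0 -1;0 0 -.35 0 0 0 -1;0 0 -.35 0 0 0 -1;0 0 -.35 0 0 0 -1'
$H '.016 -.9 0 0 0 0 -1;.016 -.9 0 0 0 0 -1;.016 -.9 0 0 0 0 -1;.016 -.9 0 0 0 0 -1'
$H '.016 -.9 0 0 0 0 -1;.016 -.9 0 0 0 0 -1;.016 -.9 0 0 0 0 -1;.016 -.9 0 0 0 0 -1;.016 -.9 0 0 0 0 -1;.016 -.9 0 0 0 0 -1'
$H '0 0 .1 0 0 0 -1;0 0 .2 0 0 0 -1;0 0 .25 0 0 0 -1;0 0 .29 0 0 0 -1;0 0 .29 0 0 0 -1;0 0 .29 0 0 0 -1'
python3 - <<'E'
from h import *
plan((608.1,-77.7,112,np.pi+.117))
E
```

```text
time: 46.4
tool_pos: [591.2, 101.6, 143.7]
tcp_rot: [-3.142, 0.002, -3.025]
contact_force: [-1.0, -0.3, -1.7]
grip_width: 23.9
finger_force: 30.0
time: 46.73
tool_pos: [599.1, 9.3, 141.5]
tcp_rot: [3.142, -0.002, -3.029]
contact_force: [-0.3, 0.7, -1.5]
grip_width: 23.6
finger_force: 30.0
time: 47.23
tool_pos: [608.0, -75.6, 142.3]
tcp_rot: [3.14, -0.001, -3.023]
contact_force: [-0.6, 0.0, -1.5]
grip_width: 24.0
finger_force: 30.0
time: 47.73
tool_pos: [608.3, -77.4, 113.4]
tcp_rot: [3.141, -0.001, -3.024]
contact_force: [-0.0, -0.3, -1.9]
grip_width: 24.0
finger_force: 30.0
now [608.3 -77.4 113.4] [ 3.141e+00 -1.000e-03 -3.024e+00] t 47.7333 w 24.029212843646746
(608.1, -77.7, 112, 3.258592653589793) -> [ 0.002 -0.003  0.014] [ 0.0001 -0.0002  0.    ]
```

```bash
H="python3 -m handwheel"
$H '0 0 .01 0 0 0 -1;0 0 .01 0 0 0 -1;0 0 .01 0 0 0 -1'
$H '0 0 .01 0 0 0 -1;0 0 .01 0 0 0 -1;0 0 .01 0 0 0 -1'
$H '0 0 .01 0 0 0 -1;0 0 .01 0 0 0 -1;0 0 .01 0 0 0 -1'
```

```text
time: 47.98
tool_pos: [608.5, -77.7, 113.1]
tcp_rot: [-3.141, 0.001, -3.025]
contact_force: [-0.0, -0.5, -1.8]
grip_width: 23.8
finger_force: 30.0
time: 48.23
tool_pos: [608.3, -77.6, 111.8]
tcp_rot: [3.142, 0.0, -3.025]
contact_force: [0.5, -0.2, -1.1]
grip_width: 24.1
finger_force: 30.0
time: 48.48
tool_pos: [608.3, -77.6, 110.7]
tcp_rot: [3.141, -0.0, -3.025]
contact_force: [0.4, -0.6, -1.7]
grip_width: 23.7
finger_force: 30.0
```

```bash
H="python3 -m handwheel"
$H '0 0 .01 0 0 0 -1;0 0 .01 0 0 0 -1;0 0 .01 0 0 0 -1'
$H '0 0 .006 0 0 0 -1;0 0 .006 0 0 0 -1;0 0 .006 0 0 0 -1'
$H '0 0 .004 0 0 0 -1;0 0 .004 0 0 0 -1;0 0 .004 0 0 0 -1'
```

```text
time: 48.73
tool_pos: [608.3, -77.6, 109.7]
tcp_rot: [3.141, -0.0, -3.025]
contact_force: [0.5, 0.5, -1.4]
grip_width: 24.2
finger_force: 30.0
time: 48.98
tool_pos: [608.3, -77.6, 109.2]
tcp_rot: [3.141, -0.0, -3.025]
contact_force: [0.0, 0.2, -1.2]
grip_width: 24.1
finger_force: 30.0
time: 49.23
tool_pos: [608.4, -77.6, 108.9]
tcp_rot: [3.142, 0.0, -3.025]
contact_force: [0.3, 0.6, -0.6]
grip_width: 23.4
finger_force: 30.0
```

```bash
H="python3 -m handwheel"
$H '0 0 .006 0 0 0 -1;0 0 .01 0 0 0 -1;0 0 .01 0 0 0 -1;0 0 .01 0 0 0 -1'
$H '0 0 .006 0 0 0 -1;0 0 .006 0 0 0 -1;0 0 .006 0 0 0 -1;0 0 .006 0 0 0 -1'
$H '0 0 0 0 0 0 -1;0 0 0 0 0 0 -1;0 0 0 0 0 0 -1;0 0 0 0 0 0 -1;0 0 0 0 0 0 -1;0 0 0 0 0 0 -1;0 0 0 0 0 0 -1;0 0 0 0 0 0 -1'
$H '0 0 0 0 0 0 -1;0 0 0 0 0 0 -1;0 0 0 0 0 0 -1;0 0 0 0 0 0 -1;0 0 0 0 0 0 -1;0 0 0 0 0 0 -1;0 0 0 0 0 0 -1;0 0 0 0 0 0 -1'
```

```text
time: 49.57
tool_pos: [608.4, -77.6, 108.6]
tcp_rot: [-3.141, 0.001, -3.025]
contact_force: [-2.4, 0.4, 4.5]
grip_width: 23.8
finger_force: 30.0
time: 49.9
tool_pos: [608.4, -77.6, 108.5]
tcp_rot: [-3.141, 0.001, -3.025]
contact_force: [-4.3, 0.9, 7.9]
grip_width: 23.4
finger_force: 30.0
time: 50.57
tool_pos: [608.5, -77.6, 108.5]
tcp_rot: [-3.141, 0.001, -3.025]
contact_force: [-3.7, 0.8, 9.0]
grip_width: 23.9
finger_force: 30.0
time: 51.23
tool_pos: [608.5, -77.6, 108.5]
tcp_rot: [-3.141, 0.001, -3.025]
contact_force: [-3.9, 1.1, 8.7]
grip_width: 24.0
finger_force: 30.0
```

All three gauged. Hanging the gauge back.

```bash
H="python3 -m handwheel"
$H '0 0 -.05 0 0 0 -1;0 0 -.15 0 0 0 -1;0 0 -.5 0 0 0 -1;0 0 -.65 0 0 0 -1;0 0 -.65 0 0 0 -1;0 0 -.65 0 0 0 -1'
python3 - <<'E'
from h import *
Y=2.971
plan((540,-130,175,np.pi+.117),(490,-215,170,Y),(466.5,-303.7,155,Y),(466.5,-303.7,55,Y))
E
```

```text
time: 51.73
tool_pos: [608.8, -77.7, 173.0]
tcp_rot: [-3.141, 0.002, -3.025]
contact_force: [0.1, -0.2, -1.7]
grip_width: 23.7
finger_force: 30.0
now [608.8 -77.7 173. ] [-3.141e+00  2.000e-03 -3.025e+00] t 51.7333 w 23.664518099618988
(540, -130, 175, 3.258592653589793) -> [ 0.744 -0.44  -0.021] [-0.0002  0.0006 -0.    ]
(490, -215, 170, 2.971) -> [ 0.596 -0.786  0.05 ] [ 0.     -0.      0.0915]
(466.5, -303.7, 155, 2.971) -> [ 0.081 -0.914  0.15 ] [0. 0. 0.]
(466.5, -303.7, 55, 2.971) -> [ 0. -0.  1.] [0. 0. 0.]
```

```bash
H="python3 -m handwheel"
$H '.74 -.44 0 0 0 0 -1;.74 -.44 0 0 0 0 -1;.74 -.44 0 0 0 0 -1;.74 -.44 0 0 0 0 -1'
$H '.6 -.79 .05 0 0 .0915 -1;.6 -.79 .05 0 0 .0915 -1;.6 -.79 .05 0 0 .0915 -1;.6 -.79 .05 0 0 .0915 -1'
$H '.08 -.91 .15 0 0 0 -1;.08 -.91 .15 0 0 0 -1;.08 -.91 .15 0 0 0 -1;.08 -.91 .15 0 0 0 -1;.08 -.91 .15 0 0 0 -1;.08 -.91 .15 0 0 0 -1;.08 -.91 .15 0 0 0 -1;.08 -.91 .15 0 0 0 -1'
python3 - <<'E'
from h import *
plan((466.5,-303.7,125,2.971),(466.5,-303.7,55,2.971))
E
```

```text
time: 52.07
tool_pos: [537.7, -130.8, 170.8]
tcp_rot: [3.14, -0.003, -3.028]
contact_force: [0.7, -0.2, -1.8]
grip_width: 23.8
finger_force: 30.0
time: 52.4
tool_pos: [488.5, -217.6, 166.0]
tcp_rot: [3.142, -0.002, 2.966]
contact_force: [-0.5, 0.3, -1.6]
grip_width: 23.4
finger_force: 30.0
time: 53.07
tool_pos: [467.0, -302.4, 152.4]
tcp_rot: [3.141, 0.0, 2.973]
contact_force: [-0.8, 0.1, -1.5]
grip_width: 23.6
finger_force: 30.0
now [ 467.  -302.4  152.4] [3.141 0.    2.973] t 53.0667 w 23.63156103280496
(466.5, -303.7, 125, 2.971) -> [ 0.003 -0.014  0.274] [0.0001 0.0001 0.0007]
(466.5, -303.7, 55, 2.971) -> [ 0.  -0.   0.7] [0. 0. 0.]
```

```bash
H="python3 -m handwheel"
$H '0 -.012 .27 0 0 0 -1;0 -.012 .27 0 0 0 -1;0 -.012 .27 0 0 0 -1;0 -.012 .27 0 0 0 -1;0 -.012 .27 0 0 0 -1'
$H '0 0 .2 0 0 0 -1;0 0 .4 0 0 0 -1;0 0 .55 0 0 0 -1;0 0 .64 0 0 0 -1;0 0 .68 0 0 0 -1;0 0 .7 0 0 0 -1;0 0 .7 0 0 0 -1'
$H '0 0 0 0 0 0 -1;0 0 0 0 0 0 -1'
```

```text
time: 53.48
tool_pos: [466.6, -305.0, 126.3]
tcp_rot: [-3.141, 0.001, 2.971]
contact_force: [0.6, 0.6, -2.3]
grip_width: 24.1
finger_force: 30.0
time: 54.07
tool_pos: [466.3, -305.1, 55.5]
tcp_rot: [-3.141, 0.0, 2.971]
contact_force: [-0.6, 0.4, -1.4]
grip_width: 23.6
finger_force: 30.0
time: 54.23
tool_pos: [466.4, -305.1, 55.9]
tcp_rot: [-3.141, 0.001, 2.971]
contact_force: [-0.1, 1.9, -1.1]
grip_width: 23.5
finger_force: 30.0
```

```bash
H="python3 -m handwheel"
$H '0 .014 .006 0 0 0 -1;0 .014 .006 0 0 0 -1;0 .014 .01 0 0 0 -1;0 .014 .01 0 0 0 -1;0 .014 .01 0 0 0 .2;0 .014 .01 0 0 0 .2;0 .014 .01 0 0 0 .2;0 .014 .01 0 0 0 .2'
$H '0 0 -.2 0 0 0 .2;0 0 -.5 0 0 0 .2;0 0 -.8 0 0 0 .2;0 0 -1 0 0 0 .2;0 0 -1 0 0 0 .2'
$H '-.6 .9 -.2 0 0 -.0915 .3;-.6 .9 -.2 0 0 -.0915 .3;-.6 .9 -.2 0 0 -.0915 .3;-.6 .9 -.2 0 0 -.0915 .3'
python3 - <<'E'
from h import *
p=viewer.capture("top"); s=viewer.capture("side"); save(s,"z1.png",(215,190,345,290),6)
racked(p)
Y=np.pi+.117
plan((560,-120,180,Y),(600,-30,170,Y),(620,60,150,Y),(639.5,106.5,130,Y),(639.5,106.5,35,Y))
E
```

```text
time: 54.9
tool_pos: [466.4, -303.6, 54.3]
tcp_rot: [-3.141, 0.0, 2.971]
contact_force: [-0.6, -0.6, 0.6]
grip_width: 45.8
finger_force: 0.0
time: 55.32
tool_pos: [468.3, -305.2, 159.0]
tcp_rot: [-3.137, 0.008, 2.971]
contact_force: [-0.1, -0.6, 0.8]
grip_width: 54.9
finger_force: 0.0
time: 55.65
tool_pos: [543.8, -221.5, 174.7]
tcp_rot: [3.141, 0.003, -3.019]
contact_force: [-0.5, 0.4, -0.4]
grip_width: 59.7
finger_force: 0.0
green 154 [640.61 106.31] 22.2
  full [6.4070e+02 1.0646e+02 9.0000e-02] 47.3
blue 161 [645.69  15.6 ] 18.5
  full [6.4449e+02 1.5900e+01 1.1000e-01] 57.4
orange 169 [658.39 -72.8 ] 22.0
  full [ 6.5761e+02 -7.4150e+01  8.0000e-02] 48.4
now [ 539.8 -225.7  173.5] [ 3.141e+00 -1.000e-03 -3.026e+00] t 55.9 w 59.875043472215026
(560, -120, 180, 3.258592653589793) -> [-0.323  1.027 -0.065] [ 0.0002 -0.0004 -0.0005]
(600, -30, 170, 3.258592653589793) -> [-0.502  0.847  0.1  ] [0. 0. 0.]
(620, 60, 150, 3.258592653589793) -> [-0.304  0.871  0.2  ] [0. 0. 0.]
(639.5, 106.5, 130, 3.258592653589793) -> [-0.248  0.439  0.2  ] [0. 0. 0.]
(639.5, 106.5, 35, 3.258592653589793) -> [ 0.   -0.    0.95] [0. 0. 0.]
```

View pics/z1.png

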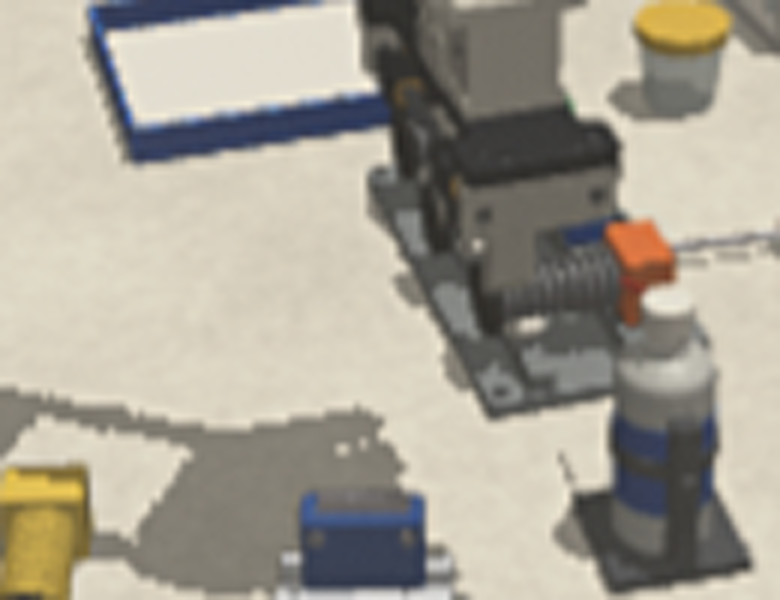

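The gauge hangs upright in the stand at crop (362,540). Now I'll move the screws to the tray, green first.

```bash
H="python3 -m handwheel"
$H '-.32 .98 -.06 0 0 0 .3;-.32 .98 -.06 0 0 0 .3;-.32 .98 -.06 0 0 0 .3;-.32 .98 -.06 0 0 0 .3'
$H '-.5 .87 .1 0 0 0 .3;-.5 .87 .1 0 0 0 .3;-.5 .87 .1 0 0 0 .3;-.5 .87 .1 0 0 0 .3'
$H '-.3 .88 .2 0 0 0 .3;-.3 .88 .2 0 0 0 .3;-.3 .88 .2 0 0 0 .3;-.3 .88 .2 0 0 0 .3'
$H '-.25 .44 .2 0 0 0 .3;-.25 .44 .2 0 0 0 .3;-.25 .44 .2 0 0 0 .3;-.25 .44 .2 0 0 0 .3;-.25 .44 .2 0 0 0 .3;-.25 .44 .2 0 0 0 .3;-.25 .44 .2 0 0 0 .3'
python3 - <<'E'
from h import *
Y=np.pi+.117
plan((640,106.4,35,Y))
E
```

```text
time: 56.23
tool_pos: [561.0, -121.1, 180.2]
tcp_rot: [3.14, 0.0, -3.023]
contact_force: [0.2, -0.7, -1.0]
grip_width: 59.3
finger_force: 0.0
time: 56.57
tool_pos: [601.0, -29.8, 169.2]
tcp_rot: [3.14, -0.001, -3.023]
contact_force: [-0.5, -0.3, 0.1]
grip_width: 59.6
finger_force: 0.0
time: 56.9
tool_pos: [619.7, 60.1, 148.9]
tcp_rot: [3.141, -0.002, -3.023]
contact_force: [-0.4, -0.8, -0.1]
grip_width: 59.7
finger_force: 0.0
time: 57.48
tool_pos: [639.9, 104.3, 131.0]
tcp_rot: [-3.141, 0.001, -3.026]
contact_force: [0.3, -0.8, -0.7]
grip_width: 59.8
finger_force: 0.0
now [639.9 104.3 131. ] [-3.141e+00  1.000e-03 -3.026e+00] t 57.4833 w 59.83250412049578
(640, 106.4, 35, 3.258592653589793) -> [-0.002  0.021  0.96 ] [-0.0001  0.0003 -0.0005]
```

```bash
H="python3 -m handwheel"
$H '0 .01 .3 0 0 0 .3;0 .01 .6 0 0 0 .3;0 .01 .8 0 0 0 .3;0 .01 .9 0 0 0 .3;0 .01 .96 0 0 0 .3;0 .01 .96 0 0 0 .3;0 .01 .96 0 0 0 .3'
$H '0 0 0 0 0 0 -1;0 0 0 0 0 0 -1;0 0 0 0 0 0 -1;0 0 0 0 0 0 -1;0 0 0 0 0 0 -1;0 0 0 0 0 0 -1'
$H '0 0 -.1 0 0 0 -1;0 0 -.3 0 0 0 -1;0 0 -.6 0 0 0 -1;0 0 -.9 0 0 0 -1;0 0 -.9 0 0 0 -1;0 0 -.9 0 0 0 -1'
python3 - <<'E'
from h import *
Y=1.677
plan((620,190,115,2.45),(608.7,270.9,105,Y),(608.7,270.9,9,Y))
E
```

```text
time: 58.07
tool_pos: [640.5, 106.7, 35.4]
tcp_rot: [-3.142, 0.002, -3.025]
contact_force: [0.4, 0.3, 0.1]
grip_width: 59.8
finger_force: 0.0
time: 58.57
tool_pos: [640.3, 107.0, 35.4]
tcp_rot: [3.141, 0.002, -3.025]
contact_force: [-0.1, 1.2, 6.6]
grip_width: 44.3
finger_force: 29.8
time: 59.07
tool_pos: [640.5, 106.8, 126.3]
tcp_rot: [-3.141, 0.004, -3.025]
contact_force: [0.1, 0.3, -3.1]
grip_width: 44.2
finger_force: 29.8
now [640.5 106.8 126.3] [-3.141  0.004 -3.025] t 59.0667 w 44.218756487583214
(620, 190, 115, 2.45) -> [0.107 0.85  0.112] [0.0004 0.0011 0.2574]
(608.7, 270.9, 105, 1.677) -> [0.603 0.551 0.1  ] [ 0.     -0.      0.2461]
(608.7, 270.9, 9, 1.677) -> [ 0.   -0.    0.96] [0. 0. 0.]
```

```bash
H="python3 -m handwheel"
$H '.1 .85 .05 0 0 .2574 -1;.1 .85 .05 0 0 .2574 -1;.1 .85 .05 0 0 .2574 -1;.1 .85 .05 0 0 .2574 -1;.1 .85 .05 0 0 .2574 -1;.1 .85 .05 0 0 .2574 -1;.1 .85 .05 0 0 .2574 -1'
$H '.6 .55 .1 0 0 .246 -1;.6 .55 .1 0 0 .246 -1;.6 .55 .1 0 0 .246 -1;.6 .55 .1 0 0 .246 -1;.6 .55 .1 0 0 .246 -1;.6 .55 .1 0 0 .246 -1;.6 .55 .1 0 0 .246 -1;.6 .55 .1 0 0 .246 -1'
python3 - <<'E'
from h import *
plan((608.7,270.9,10,1.677))
E
```

```text
time: 59.65
tool_pos: [618.4, 190.0, 117.0]
tcp_rot: [-3.138, -0.003, 2.444]
contact_force: [-0.1, -0.7, -2.0]
grip_width: 43.8
finger_force: 29.8
time: 60.32
tool_pos: [607.4, 270.3, 107.0]
tcp_rot: [-3.137, 0.001, 1.676]
contact_force: [0.4, -0.4, -2.9]
grip_width: 43.9
finger_force: 29.8
now [607.4 270.3 107. ] [-3.137e+00  1.000e-03  1.676e+00] t 60.3167 w 43.88767539217698
(608.7, 270.9, 10, 1.677) -> [0.006 0.017 0.97 ] [-0.0013  0.0003 -0.0002]
```

```bash
H="python3 -m handwheel"
$H '0 0 .3 0 0 0 -1;0 0 .6 0 0 0 -1;0 0 .78 0 0 0 -1;0 0 .88 0 0 0 -1;0 0 .94 0 0 0 -1;0 0 .97 0 0 0 -1;0 0 .97 0 0 0 -1;0 0 .97 0 0 0 -1'
$H '0 0 .01 0 0 0 -1;0 0 .01 0 0 0 -1;0 0 .01 0 0 0 .3;0 0 .01 0 0 0 .3;0 0 .01 0 0 0 .3;0 0 .01 0 0 0 .3;0 0 .01 0 0 0 .3'
$H '0 0 -.2 0 0 0 .3;0 0 -.5 0 0 0 .3;0 0 -.8 0 0 0 .3;0 0 -1 0 0 0 .3;0 0 -1 0 0 0 .3'
python3 - <<'E'
from h import *
Y=np.pi+.117
plan((625,195,120,2.45),(635,110,130,Y),(647,16.3,130,Y),(647,16.3,35.5,Y))
E
```

```text
time: 60.98
tool_pos: [609.4, 270.9, 13.3]
tcp_rot: [3.14, -0.0, 1.677]
contact_force: [0.2, 0.2, -2.6]
grip_width: 44.3
finger_force: 29.8
time: 61.57
tool_pos: [608.9, 270.8, 11.5]
tcp_rot: [3.141, -0.0, 1.677]
contact_force: [-0.8, 0.8, -0.1]
grip_width: 59.2
finger_force: 0.0
time: 61.98
tool_pos: [611.4, 271.6, 117.0]
tcp_rot: [3.132, -0.002, 1.677]
contact_force: [0.9, -0.1, 0.4]
grip_width: 59.5
finger_force: 0.0
now [611.4 271.6 117. ] [ 3.132e+00 -2.000e-03  1.677e+00] t 61.9833 w 59.524903195890175
(625, 195, 120, 2.45) -> [-0.776  0.054 -0.031] [ 0.0031  0.0006 -0.246 ]
(635, 110, 130, 3.258592653589793) -> [-0.619 -0.591 -0.1  ] [ 0.      0.     -0.2574]
(647, 16.3, 130, 3.258592653589793) -> [-0.01  -0.945 -0.   ] [0. 0. 0.]
(647, 16.3, 35.5, 3.258592653589793) -> [ 0.    -0.     0.945] [0. 0. 0.]
```

```bash
H="python3 -m handwheel"
$H '-.78 .05 -.03 0 0 -.246 .3;-.78 .05 -.03 0 0 -.246 .3;-.78 .05 -.03 0 0 -.246 .3;-.78 .05 -.03 0 0 -.246 .3;-.78 .05 -.03 0 0 -.246 .3;-.78 .05 -.03 0 0 -.246 .3;-.78 .05 -.03 0 0 -.246 .3'
$H '-.62 -.59 -.1 0 0 -.2574 .3;-.62 -.59 -.1 0 0 -.2574 .3;-.62 -.59 -.1 0 0 -.2574 .3;-.62 -.59 -.1 0 0 -.2574 .3;-.62 -.59 -.1 0 0 -.2574 .3;-.62 -.59 -.1 0 0 -.2574 .3;-.62 -.59 -.1 0 0 -.2574 .3'
$H '-.01 -.94 0 0 0 0 .3;-.01 -.94 0 0 0 0 .3;-.01 -.94 0 0 0 0 .3;-.01 -.94 0 0 0 0 .3;-.01 -.94 0 0 0 0 .3;-.01 -.94 0 0 0 0 .3;-.01 -.94 0 0 0 0 .3'
python3 - <<'E'
from h import *
np.set_printoptions(precision=1,suppress=True)
p=viewer.capture("top")
for q in viewer.cut_out("green_head",p): print(q["score"],q["centre"],q["pixels"].sum())
m=hue(p,*HUES["green"],90);n,l,st,c=cv2.connectedComponentsWithStats(m.astype(np.uint8)); print([(onz(p,c[i],40),st[i,4]) for i in range(1,n) if st[i,4]>60])
Y=np.pi+.117
plan((647,16.3,35.5,Y))
E
```

```text
time: 62.57
tool_pos: [621.6, 193.4, 113.4]
tcp_rot: [-3.141, -0.001, 2.456]
contact_force: [0.4, -0.1, 0.1]
grip_width: 59.7
finger_force: 0.0
time: 63.15
tool_pos: [631.8, 108.4, 123.4]
tcp_rot: [3.141, -0.001, -3.019]
contact_force: [-0.6, -0.2, 0.5]
grip_width: 59.6
finger_force: 0.0
time: 63.73
tool_pos: [643.8, 16.9, 124.0]
tcp_rot: [3.141, -0.0, -3.023]
contact_force: [1.2, 0.3, -0.8]
grip_width: 59.9
finger_force: 0.0
0.64 [187.5, 189.0] 429
[(array([605.4, 265.6,  40. ]), np.int32(154))]
now [643.9  16.8 124.2] [ 3.1 -0.  -3. ] t 63.8333 w 59.48550703160684
(647, 16.3, 35.5, 3.258592653589793) -> [-0.  -0.   0.9] [ 0. -0.  0.]
```

```bash
H="python3 -m handwheel"
$H '-.02 0 .3 0 0 0 .3;-.02 0 .6 0 0 0 .3;-.02 0 .75 0 0 0 .3;-.02 0 .84 0 0 0 .3;-.02 0 .89 0 0 0 .3;-.02 0 .89 0 0 0 .3;-.02 0 .89 0 0 0 .3'
$H '0 0 0 0 0 0 -1;0 0 0 0 0 0 -1;0 0 0 0 0 0 -1;0 0 0 0 0 0 -1;0 0 0 0 0 0 -1;0 0 0 0 0 0 -1'
$H '0 0 -.1 0 0 0 -1;0 0 -.3 0 0 0 -1;0 0 -.6 0 0 0 -1;0 0 -.95 0 0 0 -1;0 0 -.95 0 0 0 -1;0 0 -.95 0 0 0 -1'
python3 - <<'E'
from h import *
Y=1.677
plan((625,105,130,np.pi+.117),(575,190,120,2.45),(524.2,261.8,108,Y),(524.2,261.8,9,Y))
E
```

```text
time: 64.42
tool_pos: [646.7, 15.9, 36.2]
tcp_rot: [-3.141, 0.002, -3.024]
contact_force: [0.1, 1.2, 0.5]
grip_width: 60.2
finger_force: 0.0
time: 64.92
tool_pos: [646.7, 15.9, 36.3]
tcp_rot: [3.142, 0.002, -3.025]
contact_force: [-0.1, 1.7, 5.6]
grip_width: 44.1
finger_force: 29.7
time: 65.42
tool_pos: [647.0, 15.4, 132.7]
tcp_rot: [-3.14, 0.004, -3.025]
contact_force: [-0.1, 0.3, -2.7]
grip_width: 44.1
finger_force: 29.6
now [647.   15.4 132.7] [-3.14   0.004 -3.025] t 65.4167 w 44.09922399031657
(625, 105, 130, 3.258592653589793) -> [0.114 0.916 0.025] [-0.0004  0.0013  0.    ]
(575, 190, 120, 2.45) -> [0.397 0.903 0.1  ] [ 0.     -0.      0.2574]
(524.2, 261.8, 108, 1.677) -> [0.849 0.229 0.12 ] [ 0.     -0.      0.2461]
(524.2, 261.8, 9, 1.677) -> [ 0.   -0.    0.99] [0. 0. 0.]
```

```bash
H="python3 -m handwheel"
$H '.11 .92 .02 0 0 0 -1;.11 .92 .02 0 0 0 -1;.11 .92 .02 0 0 0 -1;.11 .92 .02 0 0 0 -1'
$H '.4 .9 .1 0 0 .2574 -1;.4 .9 .1 0 0 .2574 -1;.4 .9 .1 0 0 .2574 -1;.4 .9 .1 0 0 .2574 -1;.4 .9 .1 0 0 .2574 -1;.4 .9 .1 0 0 .2574 -1;.4 .9 .1 0 0 .2574 -1'
$H '.85 .23 .12 0 0 .246 -1;.85 .23 .12 0 0 .246 -1;.85 .23 .12 0 0 .246 -1;.85 .23 .12 0 0 .246 -1;.85 .23 .12 0 0 .246 -1;.85 .23 .12 0 0 .246 -1;.85 .23 .12 0 0 .246 -1;.85 .23 .12 0 0 .246 -1'
python3 - <<'E'
from h import *
plan((524.2,261.8,10.5,1.677))
E
```

```text
time: 65.75
tool_pos: [622.1, 108.9, 126.3]
tcp_rot: [3.141, -0.004, -3.02]
contact_force: [0.5, -1.0, -2.0]
grip_width: 43.9
finger_force: 29.6
time: 66.33
tool_pos: [573.7, 189.4, 116.9]
tcp_rot: [-3.139, -0.001, 2.443]
contact_force: [0.2, 0.2, -2.4]
grip_width: 44.6
finger_force: 29.6
time: 67.0
tool_pos: [523.1, 261.1, 105.0]
tcp_rot: [-3.139, 0.001, 1.675]
contact_force: [0.1, -0.1, -2.8]
grip_width: 44.3
finger_force: 29.6
now [523.1 261.1 105. ] [-3.139e+00  1.000e-03  1.675e+00] t 67.0 w 44.32311981651254
(524.2, 261.8, 10.5, 1.677) -> [0.007 0.013 0.945] [-0.0007  0.0004 -0.0005]
```

```bash
H="python3 -m handwheel"
$H '0 0 .3 0 0 0 -1;0 0 .6 0 0 0 -1;0 0 .78 0 0 0 -1;0 0 .88 0 0 0 -1;0 0 .93 0 0 0 -1;0 0 .95 0 0 0 -1;0 0 .95 0 0 0 -1;0 0 .95 0 0 0 -1'
$H '0 0 .015 0 0 0 -1;0 0 .015 0 0 0 -1;0 0 .015 0 0 0 -1;0 0 .015 0 0 0 .3;0 0 .015 0 0 0 .3;0 0 .015 0 0 0 .3;0 0 .015 0 0 0 .3;0 0 .015 0 0 0 .3'
$H '0 0 -.2 0 0 0 .3;0 0 -.5 0 0 0 .3;0 0 -.8 0 0 0 .3;0 0 -1 0 0 0 .3;0 0 -1 0 0 0 .3'
python3 - <<'E'
from h import *
Y=np.pi+.117
plan((570,180,135,2.45),(610,100,140,Y),(640,10,140,Y),(659,-72.4,130,Y),(659,-72.4,34.5,Y))
E
```

```text
time: 67.67
tool_pos: [524.2, 262.6, 12.3]
tcp_rot: [3.14, -0.0, 1.677]
contact_force: [0.4, 0.4, -2.0]
grip_width: 44.3
finger_force: 29.6
time: 68.33
tool_pos: [523.4, 262.5, 9.9]
tcp_rot: [3.141, -0.0, 1.677]
contact_force: [-0.6, -0.7, 0.9]
grip_width: 59.9
finger_force: 0.0
time: 68.75
tool_pos: [525.9, 263.4, 114.7]
tcp_rot: [3.133, -0.002, 1.677]
contact_force: [0.0, -0.3, 0.3]
grip_width: 59.9
finger_force: 0.0
now [525.9 263.4 114.7] [ 3.133e+00 -2.000e-03  1.677e+00] t 68.75 w 59.90572641759642
(570, 180, 135, 2.45) -> [-0.876  0.351 -0.202] [ 0.0029  0.0004 -0.246 ]
(610, 100, 140, 3.258592653589793) -> [-0.818 -0.361 -0.05 ] [ 0.      0.     -0.2574]
(640, 10, 140, 3.258592653589793) -> [-0.193 -0.929 -0.   ] [0. 0. 0.]
(659, -72.4, 130, 3.258592653589793) -> [-0.093 -0.841  0.1  ] [0. 0. 0.]
(659, -72.4, 34.5, 3.258592653589793) -> [ 0.    -0.     0.955] [0. 0. 0.]
```

```bash
H="python3 -m handwheel"
$H '-.87 .35 -.2 0 0 -.246 .3;-.87 .35 -.2 0 0 -.246 .3;-.87 .35 -.2 0 0 -.246 .3;-.87 .35 -.2 0 0 -.246 .3;-.87 .35 -.2 0 0 -.246 .3;-.87 .35 -.2 0 0 -.246 .3;-.87 .35 -.2 0 0 -.246 .3'
$H '-.82 -.36 -.05 0 0 -.2574 .3;-.82 -.36 -.05 0 0 -.2574 .3;-.82 -.36 -.05 0 0 -.2574 .3;-.82 -.36 -.05 0 0 -.2574 .3;-.82 -.36 -.05 0 0 -.2574 .3;-.82 -.36 -.05 0 0 -.2574 .3;-.82 -.36 -.05 0 0 -.2574 .3'
$H '-.19 -.93 0 0 0 0 .3;-.19 -.93 0 0 0 0 .3;-.19 -.93 0 0 0 0 .3;-.19 -.93 0 0 0 0 .3'
$H '-.09 -.84 .1 0 0 0 .3;-.09 -.84 .1 0 0 0 .3;-.09 -.84 .1 0 0 0 .3;-.09 -.84 .1 0 0 0 .3;-.09 -.84 .1 0 0 0 .3;-.09 -.84 .1 0 0 0 .3;-.09 -.84 .1 0 0 0 .3'
python3 - <<'E'
from h import *
Y=np.pi+.117
plan((659,-72.4,34.5,Y))
E
```

```text
time: 69.33
tool_pos: [567.1, 179.2, 128.9]
tcp_rot: [-3.141, -0.001, 2.456]
contact_force: [0.5, 0.1, -0.5]
grip_width: 59.9
finger_force: 0.0
time: 69.92
tool_pos: [607.3, 99.3, 133.8]
tcp_rot: [3.141, -0.001, -3.019]
contact_force: [-0.2, -0.4, -0.1]
grip_width: 59.5
finger_force: 0.0
time: 70.25
tool_pos: [637.8, 6.0, 133.7]
tcp_rot: [-3.141, -0.001, -3.029]
contact_force: [-1.5, 0.6, -0.1]
grip_width: 59.5
finger_force: 0.0
time: 70.83
tool_pos: [655.9, -71.1, 124.9]
tcp_rot: [3.141, 0.0, -3.023]
contact_force: [-0.1, 0.2, -0.3]
grip_width: 59.7
finger_force: 0.0
now [655.9 -71.1 124.9] [ 3.141  0.    -3.023] t 70.8333 w 59.74425703121572
(659, -72.4, 34.5, 3.258592653589793) -> [-0.03  -0.017  0.904] [0.0001 0.     0.0006]
```

```bash
H="python3 -m handwheel"
$H '-.025 -.01 .3 0 0 0 .3;-.025 -.01 .6 0 0 0 .3;-.025 -.01 .75 0 0 0 .3;-.025 -.01 .84 0 0 0 .3;-.025 -.01 .9 0 0 0 .3;-.025 -.01 .9 0 0 0 .3;-.025 -.01 .9 0 0 0 .3'
$H '0 0 0 0 0 0 -1;0 0 0 0 0 0 -1;0 0 0 0 0 0 -1;0 0 0 0 0 0 -1;0 0 0 0 0 0 -1;0 0 0 0 0 0 -1'
$H '0 0 -.1 0 0 0 -1;0 0 -.3 0 0 0 -1;0 0 -.6 0 0 0 -1;0 0 -.95 0 0 0 -1;0 0 -.95 0 0 0 -1;0 0 -.95 0 0 0 -1'
$H '.7 .8 0 0 0 0 -1;.7 .8 0 0 0 0 -1;.7 .8 0 0 0 0 -1;.7 .8 0 0 0 0 -1'
python3 - <<'E'
from h import *
Y=1.677
plan((550,100,130,np.pi+.117),(490,180,120,2.45),(439.7,252.8,108,Y),(439.7,252.8,9.5,Y))
E
```

```text
time: 71.42
tool_pos: [659.3, -73.3, 35.8]
tcp_rot: [-3.141, 0.002, -3.024]
contact_force: [-0.7, -0.2, 1.0]
grip_width: 59.7
finger_force: 0.0
time: 71.92
tool_pos: [659.3, -73.5, 35.9]
tcp_rot: [-3.142, 0.002, -3.025]
contact_force: [-0.1, 1.8, 6.2]
grip_width: 44.5
finger_force: 29.7
time: 72.42
tool_pos: [659.7, -74.1, 132.4]
tcp_rot: [-3.14, 0.004, -3.025]
contact_force: [-0.4, 0.2, -2.5]
grip_width: 44.1
finger_force: 29.5
time: 72.75
tool_pos: [574.7, 0.9, 127.9]
tcp_rot: [3.139, -0.007, -3.022]
contact_force: [0.3, 0.6, -1.6]
grip_width: 44.2
finger_force: 29.5
now [574.7   0.9 127.9] [ 3.139 -0.007 -3.022] t 72.75 w 44.231837417146714
(550, 100, 130, 3.258592653589793) -> [ 0.127  1.013 -0.017] [ 0.0009 -0.0023  0.0008]
(490, 180, 120, 2.45) -> [0.503 0.865 0.1  ] [ 0.     -0.      0.2574]
(439.7, 252.8, 108, 1.677) -> [0.852 0.24  0.12 ] [ 0.     -0.      0.2461]
(439.7, 252.8, 9.5, 1.677) -> [ 0.    -0.     0.985] [0. 0. 0.]
```

```bash
H="python3 -m handwheel"
$H '.13 .98 0 0 0 0 -1;.13 .98 0 0 0 0 -1;.13 .98 0 0 0 0 -1;.13 .98 0 0 0 0 -1'
$H '.5 .87 .08 0 0 .2574 -1;.5 .87 .08 0 0 .2574 -1;.5 .87 .08 0 0 .2574 -1;.5 .87 .08 0 0 .2574 -1;.5 .87 .08 0 0 .2574 -1;.5 .87 .08 0 0 .2574 -1;.5 .87 .08 0 0 .2574 -1'
$H '.85 .24 .12 0 0 .246 -1;.85 .24 .12 0 0 .246 -1;.85 .24 .12 0 0 .246 -1;.85 .24 .12 0 0 .246 -1;.85 .24 .12 0 0 .246 -1;.85 .24 .12 0 0 .246 -1;.85 .24 .12 0 0 .246 -1;.85 .24 .12 0 0 .246 -1'
python3 - <<'E'
from h import *
plan((439.7,252.8,10.5,1.677))
E
```

```text
time: 73.08
tool_pos: [553.7, 96.5, 128.4]
tcp_rot: [3.141, -0.003, -3.021]
contact_force: [0.1, -0.5, -1.6]
grip_width: 44.2
finger_force: 29.5
time: 73.67
tool_pos: [495.7, 173.1, 120.7]
tcp_rot: [-3.14, -0.001, 2.443]
contact_force: [-1.6, 0.2, -2.6]
grip_width: 44.0
finger_force: 29.5
time: 74.33
tool_pos: [445.7, 245.7, 108.8]
tcp_rot: [-3.14, 0.001, 1.675]
contact_force: [-0.9, 0.4, -2.0]
grip_width: 44.7
finger_force: 29.5
now [445.7 245.7 108.8] [-3.140e+00  1.000e-03  1.675e+00] t 74.3333 w 44.656643961914405
(439.7, 252.8, 10.5, 1.677) -> [ 0.078 -0.051  0.983] [-0.0005  0.0003 -0.0007]
```

```bash
H="python3 -m handwheel"
$H '.07 -.06 .2 0 0 0 -1;.07 -.06 .5 0 0 0 -1;.07 -.06 .75 0 0 0 -1;.07 -.06 .88 0 0 0 -1;.07 -.06 .95 0 0 0 -1;.07 -.06 .98 0 0 0 -1;.07 -.06 .98 0 0 0 -1;.07 -.06 .98 0 0 0 -1'
$H '0 0 .015 0 0 0 -1;0 0 .015 0 0 0 -1;0 0 .015 0 0 0 -1;0 0 .015 0 0 0 .3;0 0 .015 0 0 0 .3;0 0 .015 0 0 0 .3;0 0 .015 0 0 0 .3;0 0 .015 0 0 0 .3'
$H '0 0 -.2 0 0 0 .3;0 0 -.5 0 0 0 .3;0 0 -.8 0 0 0 .3;0 0 -1 0 0 0 .3;0 0 -1 0 0 0 .3'
$H '-.9 0 -.7 0 0 0 .3;-.9 0 -.7 0 0 0 .3;-.9 0 -.7 0 0 0 .3;-.9 0 -.7 0 0 0 .3;-.9 0 -.7 0 0 0 .3'
$H '-.9 0 -.3 0 0 0 .3;-.9 0 -.3 0 0 0 .3;-.9 0 -.3 0 0 0 .3;-.9 0 -.3 0 0 0 .3;-.9 0 -.3 0 0 0 .3'
python3 - <<'E'
from h import *
p=viewer.capture("top"); save(p,"end.png",(120,110,440,310),2.5)
plan()
E
```

```text
time: 75.0
tool_pos: [439.5, 253.1, 12.3]
tcp_rot: [3.14, -0.0, 1.677]
contact_force: [0.5, -0.0, -2.6]
grip_width: 44.2
finger_force: 29.5
time: 75.67
tool_pos: [438.8, 253.1, 10.4]
tcp_rot: [3.141, -0.0, 1.677]
contact_force: [0.1, -1.0, -0.3]
grip_width: 59.5
finger_force: 0.0
time: 76.08
tool_pos: [441.1, 254.1, 114.4]
tcp_rot: [3.134, -0.002, 1.677]
contact_force: [0.8, 0.4, 0.6]
grip_width: 59.5
finger_force: 0.0
time: 76.5
tool_pos: [448.7, 162.7, 180.5]
tcp_rot: [3.14, -0.0, 1.674]
contact_force: [-0.3, 0.0, -0.3]
grip_width: 59.4
finger_force: 0.0
time: 76.92
tool_pos: [457.4, 74.6, 209.0]
tcp_rot: [-3.14, -0.001, 1.676]
contact_force: [-0.1, -0.4, -0.4]
grip_width: 59.5
finger_force: 0.0
now [457.1  75.1 208.9] [-3.139e+00 -1.000e-03  1.677e+00] t 76.9667 w 59.24228923122641
```

View pics/end.png

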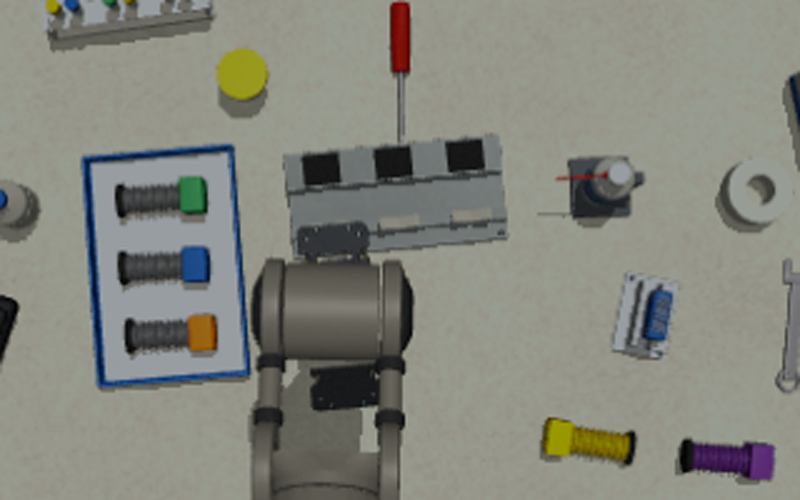

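The three screws lie flat and apart in the tray: green at crop (160,197), blue (165,267), orange (170,333). The gauge hangs in the stand at (645,315), and the bystanders and look-alikes are untouched.

```bash
python3 -c "
from plant import bot
print(bot.close_job())"
```

```text
the job is handed in; nothing more can be done
None
```

I handed in the job at about 77 s: all three screws were laid in the rack, blown, gauged in the order blue, green, orange, and put flat and apart in the tray, with the gauge back upright in its stand; blue was knocked aside after the blow, so I re-laid it before gauging and did not repeat the blow.

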